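# Weigh the blanks in hand and load the indexing table

### The arm

A 7-joint arm with a two-finger parallel gripper is mounted at the origin on the work surface. World frame = base frame: x ahead of the robot, y to its left, z up, the work surface at z = 0. Lengths are in mm, angles in rad, forces in N, time in s.
With the tool pointing down it reaches from about 425 to 875 mm from the base axis. Payload 9.9 kg.
Tool frame: the origin (TCP) lies at the centre of the arm's flange, where the gripper is bolted on; the fingertips stand 173 mm ahead of it and the grasp point (between the pads) lies 155 mm ahead of it; z points along the fingers, y is the direction in which the jaws open and shut (so a half turn about z gives the same grasp; the last joint's range is limited). The gripper opens to 85 mm and grips with 20 to 120 N. Pads are 22 mm wide; open, the fingers measure 114 mm over their backs; the gripper's body (76 mm by 85 mm) begins 54 mm behind the grasp point. The pads swing forward as they close: fully open they stand 13 mm farther back than shut.
Start: joints at [1.165, 0.576, 0.025, 1.437, -0.015, 1.129, -0.057], TCP at [213.491, -640.356, 404.689] pointing down, gripper open.
Joint ranges: [-2.76, 2.76], [-0.34, 2.15], [-1.52, 1.57], [0.19, 2.46], [-1.09, 4.23], [0.17, 1.99], [-2.82, 2.82]. Speed limits (rad/s): [2.22, 2.22, 3.01, 3.01, 3.14, 3.14, 3.14].

### API

Orientations are given as a unit quaternion [w, x, y, z].
In Python, from rig import r gives the robot as it stands.
- The arm moves only by the tool send_rows, never from a script. Its argument "commands" is a list of rows, each a list of 3 entries, a list of its own where there are three numbers: the shift along the tool's x, y, z in m, then the turn, a rotation vector about the tool's x, y, z in degrees, then the finger opening in m, from 0 to 0.0854. A call has exactly 8 rows; each row is the pose to reach, as a shift and turn from the pose commanded when the call began, along the tool's axes at that moment; what a row does not reach only later rows make up. A row lasts 1/12 s, in which the tool goes at most 41.7 mm and 7.16 degrees, less where a joint would pass 70% of its speed; a pose out of reach is approached as far as the arm can. A call with a gripper value outside its range is refused whole. The fingers move at their own pace and stop on an object; the grip force is fixed at half the most. Time passes only in rows, so rows that repeat a pose let the fingers close, or fill a call up. It gives the time, the measured TCP pose, the force and the opening at its end, in the units of the state.
- r.state(): the state, without advancing time (a new reading comes with each control period).
- r.capture(name): name is "side" or "top" or "wrist"; returns a dict with "image" (400x640x3 uint8, red, green, blue), "range_z" (400x640 float32, mm along the optical axis (not along the pixel's ray), 0 where there is no reading), "fov_y" (degrees; the focal length in pixels is half the picture's height over the tangent of half this angle, whatever the lens; pixels are square), "cx", "cy" (the principal point, pixels), "R" (3x3) and "t" (3): a world point X has camera coordinates R X + t. Camera axes: x right, y down, z forward; pixel columns grow to the right and rows downward; lengths in mm; the calibration is good to about 2 mm. A picture is of the moment at which its call begins.
- r.hand_in(): hands the job in, once; it reports no verdict.
The state is a dict: "time": time; "joints": joint angles; "dq": joint speeds; "tau": joint torques, N m; "position": TCP position; "ee_rot": TCP orientation; "wrist_force": force on the tool from outside, world axes, zero at the start; "moment": the same for the moment, N m; "finger_gap": finger opening in mm.
Only numpy, scipy, OpenCV 4.12 (cv2) and the standard library are available. Lean on these libraries where they do the work, as an engineer would, in place of code of your own. Each camera call takes 0.05 s, during which the arm holds its last target.

### The job

The steel blanks standing on the bench look alike, but some are cored out and weigh less than half of a solid one: lift each and feel its weight. Load every solid blank fully down into an empty nest of the indexing table, one at a time through the loading window, turning the table by its six-sided knob to bring up the next empty nest, and stand every cored blank upright inside the red reject tray. When all are sorted leave the table resting in a detent with an empty nest at the loading window and let go of everything; leave the measuring tools and other things on the bench where they are.

Things in the scene. Friction and masses are not known exactly. Their poses are not given: they have to be found in the camera images.
- blank_a: Grey turned steel cylinder, 56 mm diameter, 45 mm tall, upright; up to five look exactly alike (dark groove near the top, dark dot on top). Origin: centre of its underside, z up its axis. Solid (about 0.84 kg) or cored inside (about 0.38 kg): only weight tells which, its name letter does not. Four or five are present (any other reads None), of both kinds.
- blank_b: Grey turned steel cylinder, 56 mm diameter, 45 mm tall, upright; up to five look exactly alike (dark groove near the top, dark dot on top). Origin: centre of its underside, z up its axis. Solid (about 0.84 kg) or cored inside (about 0.38 kg): only weight tells which, its name letter does not. Four or five are present (any other reads None), of both kinds.
- blank_c: Grey turned steel cylinder, 56 mm diameter, 45 mm tall, upright; up to five look exactly alike (dark groove near the top, dark dot on top). Origin: centre of its underside, z up its axis. Solid (about 0.84 kg) or cored inside (about 0.38 kg): only weight tells which, its name letter does not. Four or five are present (any other reads None), of both kinds.
- blank_d: Grey turned steel cylinder, 56 mm diameter, 45 mm tall, upright; up to five look exactly alike (dark groove near the top, dark dot on top). Origin: centre of its underside, z up its axis. Solid (about 0.84 kg) or cored inside (about 0.38 kg): only weight tells which, its name letter does not. Four or five are present (any other reads None), of both kinds.
- blank_e: Grey turned steel cylinder, 56 mm diameter, 45 mm tall, upright; up to five look exactly alike (dark groove near the top, dark dot on top). Origin: centre of its underside, z up its axis. Solid (about 0.84 kg) or cored inside (about 0.38 kg): only weight tells which, its name letter does not. Four or five are present (any other reads None), of both kinds.
- indexer: Grey round housing of a six-station indexing table, fixed, 300 mm diameter. Origin: centre of underside on the bench; its -x points to the loading window. Above it a clear guard plate (x -100 to 135, y -150 to 150 mm, 114 to 124 mm above the bench, on four posts) with a slot (y -62 to 62 mm) open from the front (-x) edge to 40 mm behind the axis: only the front nest can be loaded from above.
- dial (a joint): Angle of the aluminium dial (288 mm diameter, upper face 60 mm above the bench) about the vertical, anticlockwise from above positive, 0 at start. Six detents a turn, every 1.047 rad (60 degrees): let go, it is drawn into the nearest one; passing to the next takes about 0.3 N m; turns either way, up to two turns.
- hex_grip (a point): Centre of the black six-sided hand knob that turns the dial, on the dial's axis, 143 mm above the bench; knob 40 mm across flats, 34 mm tall (126 to 160 mm above the bench), on a 28 mm stem. Frame turns with the dial: flats face its x axis and every 60 degrees from it.
- window (a point): Point of the loading window, fixed to the housing: centre of the front nest's floor when the dial is in a detent, 100 mm in front of the dial's axis, 60 mm above the bench. Axes as indexer.
- nest_0 (a point): Centre of the floor of one of six equal round nests on the dial, 100 mm from its axis, z up; turns with the dial. A nest is a brass collar standing 10 mm proud of the dial's face, 61 mm inside and 74 mm outside diameter, with the dial's face as floor: a blank stands in it with 35 mm showing.
- nest_1 (a point): Centre of the floor of one of six equal round nests on the dial, 100 mm from its axis, z up; turns with the dial. A nest is a brass collar standing 10 mm proud of the dial's face, 61 mm inside and 74 mm outside diameter, with the dial's face as floor: a blank stands in it with 35 mm showing.
- nest_2 (a point): Centre of the floor of one of six equal round nests on the dial, 100 mm from its axis, z up; turns with the dial. A nest is a brass collar standing 10 mm proud of the dial's face, 61 mm inside and 74 mm outside diameter, with the dial's face as floor: a blank stands in it with 35 mm showing.
- nest_3 (a point): Centre of the floor of one of six equal round nests on the dial, 100 mm from its axis, z up; turns with the dial. A nest is a brass collar standing 10 mm proud of the dial's face, 61 mm inside and 74 mm outside diameter, with the dial's face as floor: a blank stands in it with 35 mm showing.
- nest_4 (a point): Centre of the floor of one of six equal round nests on the dial, 100 mm from its axis, z up; turns with the dial. A nest is a brass collar standing 10 mm proud of the dial's face, 61 mm inside and 74 mm outside diameter, with the dial's face as floor: a blank stands in it with 35 mm showing.
- nest_5 (a point): Centre of the floor of one of six equal round nests on the dial, 100 mm from its axis, z up; turns with the dial. A nest is a brass collar standing 10 mm proud of the dial's face, 61 mm inside and 74 mm outside diameter, with the dial's face as floor: a blank stands in it with 35 mm showing.
- reject_tray: Red plastic reject tray, fixed, 270 mm (x) by 140 mm (y) outside, rim 18 mm high, walls and floor 5 mm thick. Origin: centre of its underside.
- micrometer: Bystander: micrometer clamped in a grey stand, base 120 x 60 mm, 110 mm tall; origin centre of underside.
- caliper: Bystander: steel digital caliper lying flat, 150 mm long (x); origin under its middle.
- v_block: Bystander: dark steel V-block 70 x 60 mm, about 50 mm tall; origin centre of underside.
- oil_bottle: Bystander: yellow oil bottle, 52 mm diameter, 130 mm tall, red cap; origin centre of underside.
- gauge_box: Bystander: closed wooden gauge box 90 x 140 x 40 mm; origin centre of underside.
There are look-alikes about, which are no part of the job. Leave any blue or turquoise look-alike of the blank_b alone. What is shaped like the blank_a but yellow is not meant.

How it is judged (in metres and radians):
At the end, for the whole second after the job is handed in: Each solid blank (rests with over 5.8 N) upright in a nest (6 mm of centre, 4 mm of its floor), none at the window; each cored blank (under 5.8 N) upright on the reject tray floor; some nest within 6 mm of the window point, dial at rest; all released ((((horizontal distance between blank_a and nest_0 below 0.006 m or horizontal distance between blank_a and nest_1 below 0.006 m or horizontal distance between blank_a and nest_2 below 0.006 m or horizontal distance between blank_a and nest_3 below 0.006 m or horizontal distance between blank_a and nest_4 below 0.006 m or horizontal distance between blank_a and nest_5 below 0.006 m) and height (world z) of blank_a between 0.056 and 0.064 m and horizontal distance between blank_a and window above 0.07 m and contact force between blank_a and indexer above 5.8 N) or (x of blank_a in the frame of reject_tray between -0.115 and 0.115 m and y of blank_a in the frame of reject_tray between -0.055 and 0.055 m and height (world z) of blank_a below 0.012 m and contact force between blank_a and reject_tray between 1 and 5.8 N)) and angle between each of blank_a, blank_b, blank_c, blank_d, blank_e's own z axis and vertical below 0.1 rad and linear speed of each of blank_a, blank_b, blank_c, blank_d, blank_e below 0.02 m/s and (((horizontal distance between blank_b and nest_0 below 0.006 m or horizontal distance between blank_b and nest_1 below 0.006 m or horizontal distance between blank_b and nest_2 below 0.006 m or horizontal distance between blank_b and nest_3 below 0.006 m or horizontal distance between blank_b and nest_4 below 0.006 m or horizontal distance between blank_b and nest_5 below 0.006 m) and height (world z) of blank_b between 0.056 and 0.064 m and horizontal distance between blank_b and window above 0.07 m and contact force between blank_b and indexer above 5.8 N) or (x of blank_b in the frame of reject_tray between -0.115 and 0.115 m and y of blank_b in the frame of reject_tray between -0.055 and 0.055 m and height (world z) of blank_b below 0.012 m and contact force between blank_b and reject_tray between 1 and 5.8 N)) and (((horizontal distance between blank_c and nest_0 below 0.006 m or horizontal distance between blank_c and nest_1 below 0.006 m or horizontal distance between blank_c and nest_2 below 0.006 m or horizontal distance between blank_c and nest_3 below 0.006 m or horizontal distance between blank_c and nest_4 below 0.006 m or horizontal distance between blank_c and nest_5 below 0.006 m) and height (world z) of blank_c between 0.056 and 0.064 m and horizontal distance between blank_c and window above 0.07 m and contact force between blank_c and indexer above 5.8 N) or (x of blank_c in the frame of reject_tray between -0.115 and 0.115 m and y of blank_c in the frame of reject_tray between -0.055 and 0.055 m and height (world z) of blank_c below 0.012 m and contact force between blank_c and reject_tray between 1 and 5.8 N)) and (((horizontal distance between blank_d and nest_0 below 0.006 m or horizontal distance between blank_d and nest_1 below 0.006 m or horizontal distance between blank_d and nest_2 below 0.006 m or horizontal distance between blank_d and nest_3 below 0.006 m or horizontal distance between blank_d and nest_4 below 0.006 m or horizontal distance between blank_d and nest_5 below 0.006 m) and height (world z) of blank_d between 0.056 and 0.064 m and horizontal distance between blank_d and window above 0.07 m and contact force between blank_d and indexer above 5.8 N) or (x of blank_d in the frame of reject_tray between -0.115 and 0.115 m and y of blank_d in the frame of reject_tray between -0.055 and 0.055 m and height (world z) of blank_d below 0.012 m and contact force between blank_d and reject_tray between 1 and 5.8 N)) and (((horizontal distance between blank_e and nest_0 below 0.006 m or horizontal distance between blank_e and nest_1 below 0.006 m or horizontal distance between blank_e and nest_2 below 0.006 m or horizontal distance between blank_e and nest_3 below 0.006 m or horizontal distance between blank_e and nest_4 below 0.006 m or horizontal distance between blank_e and nest_5 below 0.006 m) and height (world z) of blank_e between 0.056 and 0.064 m and horizontal distance between blank_e and window above 0.07 m and contact force between blank_e and indexer above 5.8 N) or (x of blank_e in the frame of reject_tray between -0.115 and 0.115 m and y of blank_e in the frame of reject_tray between -0.055 and 0.055 m and height (world z) of blank_e below 0.012 m and contact force between blank_e and reject_tray between 1 and 5.8 N)) and horizontal distance between any of nest_0, nest_1, nest_2, nest_3, nest_4, nest_5 and window below 0.006 m and velocity of joint dial between -0.05 and 0.05 rad/s); the robot touches nothing.
It fails at once if a bystander is moved more than 60 mm or tipped over (distance of any of micrometer, caliper, v_block, oil_bottle, gauge_box from where it was at the start of the episode above 0.06 m or angle between any of micrometer, v_block, oil_bottle's own z axis and vertical above 0.7 rad).
Of blank_a, blank_b, blank_c, blank_d, blank_e only 4 to 5 are there at a start; the rules pass over those that are not, and their reading is None.
At some moment in a run one of blank_a, blank_b, blank_c, blank_d, blank_e may be knocked a few centimetres aside while the robot is not near it.
It also fails if it takes over 210 s, if anything falls off the work surface, if the arm or the gripper's body presses on something with over 40 N, if the wrist force passes 120 N, or if a joint passes its speed limit or range.

## Working session

There is one attempt and no reset: what is moved stays moved. The work goes in short steps, Python scripts to look and compute and a tool call to move; the robot and the scene stay as the last step left them, time stands still between calls to the robot, and variables do not carry over. Pictures are saved under pics/ and viewed, and the job is handed in when it is done.

Besides the shell and the picture viewer there is one more tool, called after "Emit:" in YAML: its name, and indented under it one key for each argument. send_rows: Moves the arm, as the interface text tells. Its arguments: {"type":"object","properties":{"commands":{"type":"array"}},"required":["commands"]}

```bash
ls; mkdir -p pics; python3 - <<'E'
from rig import r
import cv2,numpy as np
print(r.state())
for n in ["side","top","wrist"]:
    c=r.capture(n)
    cv2.imwrite(f"pics/{n}0.png",c["image"][:,:,::-1])
    print(n,c["fov_y"],c["cx"],c["cy"],c["R"],c["t"])
    np.savez(f"{n}0.npz",**c)
E
```

```text
pics
{'time': 0.0, 'joints': array([ 1.16522477,  0.57654532,  0.02484785,  1.43791125, -0.01503314,
        1.12903961, -0.0565246 ]), 'dq': array([ 2.09364471e-04,  1.40635687e-03,  7.40558476e-05, -8.42411275e-04,
        2.22020141e-04,  2.95219148e-04, -1.91568897e-05]), 'tau': array([-9.29229245e-04, -7.65770030e+01,  2.25000434e+00, -2.85980505e+01,
        1.52134319e-02,  1.24819452e-02,  6.79292270e-06]), 'position': array([ 213.43542699, -640.1851609 ,  403.83248025]), 'ee_rot': array([-8.42918889e-04,  9.87086043e-01,  1.60188653e-01, -1.68543140e-04]), 'wrist_force': array([ 0.5151512 , -0.10116991,  0.73675671]), 'moment': array([-0.0070892 ,  0.04105748,  0.04621867]), 'finger_gap': 85.29891051576841}
side 46.81377835384186 324.8148425890218 197.47527420335365 [[-0.96031095 -0.27839081  0.01736193]
 [-0.22602258  0.74017083 -0.63329372]
 [ 0.16345235 -0.61208308 -0.77371676]] [ 494.97160149  228.60897306 1109.9108262 ]
top 43.6983338537021 323.1953164294436 191.06771400356254 [[-0.00916258 -0.99994527  0.00504923]
 [-0.98641262  0.00821005 -0.1640815 ]
 [ 0.16403107 -0.00648404 -0.98643386]] [ -75.7233515   551.59270114 1614.08896969]
wrist 66.69873296962409 324.3082000297247 199.49971076246123 [[ 0.31497595 -0.94909916 -0.000962  ]
 [-0.90025177 -0.29908573  0.31637711]
 [-0.30056098 -0.09878514 -0.94863301]] [-674.42028327  -40.07855121  380.86937765]
```

View pics/top0.png

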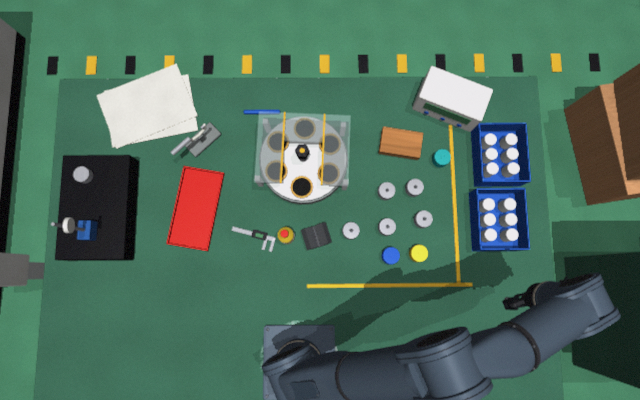

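View pics/side0.png

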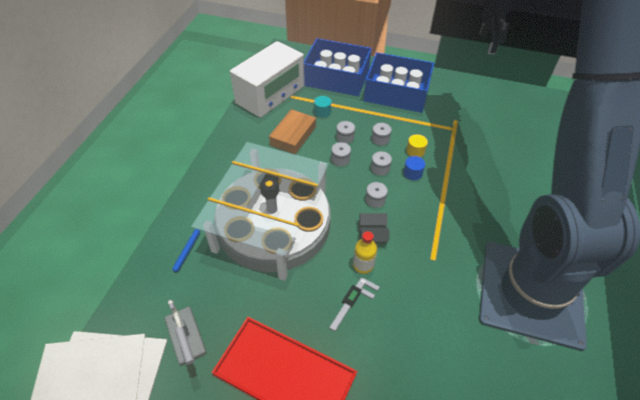

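View pics/wrist0.png

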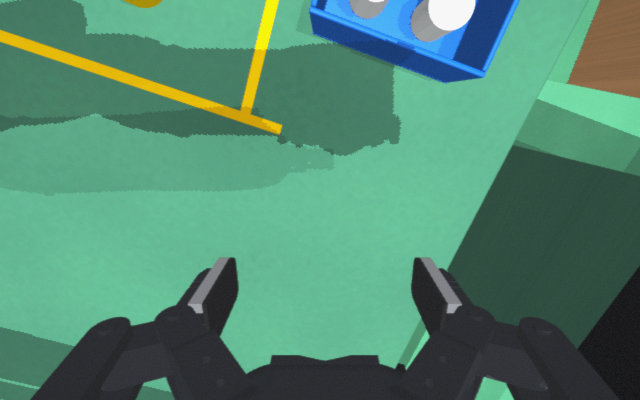

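```bash
cat > h.py <<'E'
import numpy as np, cv2
from rig import r
def foc(c): return 200/np.tan(np.radians(c["fov_y"])/2)
def ray(c,u,v,z):
    f=foc(c); d=np.array([(u-c["cx"])/f,(v-c["cy"])/f,1.]); R=np.array(c["R"]);t=np.array(c["t"])
    o=-R.T@t; w=R.T@d; s=(z-o[2])/w[2]; return o+s*w
def proj(c,X):
    p=np.array(c["R"])@np.array(X,float)+np.array(c["t"]); f=foc(c); return np.array([c["cx"]+f*p[0]/p[2],c["cy"]+f*p[1]/p[2]])
def pt(c,u,v):
    z=float(c["range_z"][int(round(v)),int(round(u))]); f=foc(c)
    return np.array(c["R"]).T@(np.array([(u-c["cx"])/f*z,(v-c["cy"])/f*z,z])-np.array(c["t"]))
def cap(n,name=None):
    c=r.capture(n)
    if name: cv2.imwrite(f"pics/{name}.png",c["image"][:,:,::-1])
    return c
def pyaw():
    s=r.state(); from scipy.spatial.transform import Rotation as Ro
    q=s["ee_rot"]; M=Ro.from_quat([q[1],q[2],q[3],q[0]]).as_matrix()
    return s,M
def tool(X):  # shift to put grasp point at world X (mm), in tool axes m, given tool down
    s,M=pyaw(); return (M.T@(np.array(X)-(s["position"]+M@[0,0,155])))/1000
E
cat > seg.py <<'E'
from h import *
def blanks(c,z=45):
    hsv=cv2.cvtColor(c["image"],cv2.COLOR_RGB2HSV)
    m=((hsv[...,1]<50)&(hsv[...,2]>110)).astype(np.uint8)
    m=cv2.morphologyEx(m,cv2.MORPH_CLOSE,np.ones((3,3)))
    n,l,st,ce=cv2.connectedComponentsWithStats(m)
    return [(ce[i],st[i]) for i in range(1,n) if 80<st[i][4]<6000]
E
python3 - <<'E'
from seg import *
c=dict(np.load("top0.npz")); 
im=c["image"]
for ce,st in blanks(c):
    if 340<ce[0]<440 and 170<ce[1]<250: print("top",ce.round(1),st,ray(c,*ce,45).round(1), pt(c,*ce).round(1))
big=cv2.resize(im[80:280,230:480],None,fx=3,fy=3,interpolation=cv2.INTER_CUBIC); cv2.imwrite("pics/topcrop.png",big[:,:,::-1])
s=dict(np.load("side0.npz"))
for ce,st in blanks(s):
    if 320<ce[0]<400 and 110<ce[1]<210: print("side",ce.round(1),st,ray(s,*ce,45).round(1), pt(s,*ce).round(1))
big=cv2.resize(s["image"][100:300,160:420],None,fx=3,fy=3,interpolation=cv2.INTER_CUBIC); cv2.imwrite("pics/sidecrop.png",big[:,:,::-1])
E
```

```text
top [415.  186.4] [407 178  17  17 228] [ 564.3 -387.    45. ] [ 565.3 -388.1   39.2]
top [386.6 189.8] [378 182  18  17 225] [ 553.4 -292.    45. ] [ 554.  -292.5   41.8]
top [423.9 218.3] [416 210  17  18 235] [ 457.  -412.1   45. ] [ 457.5 -413.1   40.4]
top [387.  226.2] [379 218  17  17 237] [ 432.1 -289.6   45. ] [ 432.  -289.4   46.2]
top [350.7 230. ] [342 222  18  17 237] [ 420.7 -169.6   45. ] [ 420.1 -169.2   51.6]
side [345.4 127.1] [336 121  19  14 206] [ 563.4 -387.3   45. ] [ 563.7 -388.7   43.7]
side [381.7 128.7] [372 122  20  14 209] [ 456. -413.   45.] [ 456.  -412.1   45.8]
side [340.9 148.7] [331 141  20  16 245] [ 552.7 -293.5   45. ] [ 552.4 -292.1   46.4]
side [381.5 158.2] [372 151  20  15 240] [ 431.3 -290.7   45. ] [ 431.5 -292.4   43.3]
side [376.7 189.8] [366 182  22  17 286] [ 419.5 -170.1   45. ] [ 419.6 -170.6   44.4]
```

View pics/topcrop.png

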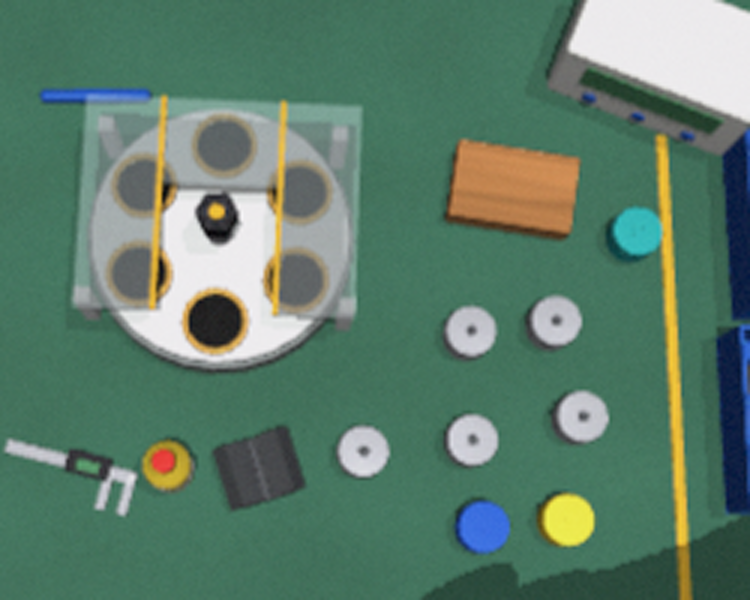

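View pics/sidecrop.png

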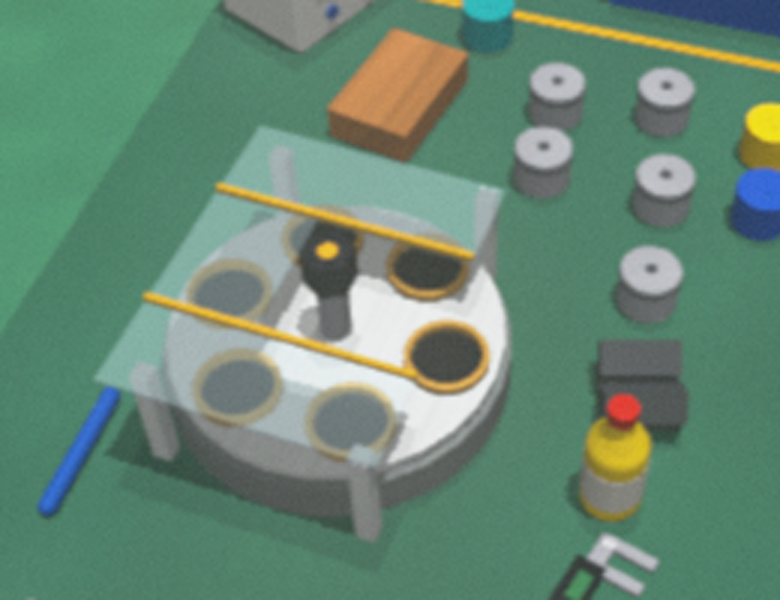

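```bash
python3 - <<'E'
from seg import *
T=dict(np.load("top0.npz")); S=dict(np.load("side0.npz"))
for n,c in (("top",T),("side",S)):
    hsv=cv2.cvtColor(c["image"],cv2.COLOR_RGB2HSV)
    m=cv2.inRange(hsv,(10,90,90),(25,255,255))
    k,l,st,ce=cv2.connectedComponentsWithStats(m)
    reg=(250,120,350,210) if n=="top" else (200,160,330,260)
    for i in range(1,k):
        u,v=ce[i]
        if reg[0]<u<reg[2] and reg[1]<v<reg[3] and st[i][4]>8:
            print(n,ce[i].round(1),st[i],"z70",ray(c,u,v,70).round(1),"z160",ray(c,u,v,160).round(1))
    mr=((hsv[...,0]<8)|(hsv[...,0]>172))&(hsv[...,1]>150)&(hsv[...,2]>90)
    k,l,st,ce=cv2.connectedComponentsWithStats(mr.astype(np.uint8))
    i=1+np.argmax(st[1:,4]); cs,_=cv2.findContours((l==i).astype(np.uint8),cv2.RETR_EXTERNAL,cv2.CHAIN_APPROX_NONE)
    pts=np.array([ray(c,*p[0],18)[:2] for p in cs[0]],np.float32); print(n,"tray",cv2.minAreaRect(pts))
    # front nest dark disc
    g=cv2.inRange(hsv,(0,0,0),(180,255,60))
    k,l,st,ce=cv2.connectedComponentsWithStats(g)
    for i in range(1,k):
        u,v=ce[i]
        if reg[0]<u<reg[2] and reg[1]<v<reg[3] and st[i][4]>40: print(n,"dark",ce[i].round(1),st[i],ray(c,u,v,60).round(1),ray(c,u,v,160).round(1))
E
```

```text
top [282.8 152. ] [279 112  10  71 238] z70 [679.6  52.6  70. ] z160 [657.3  45.8 160. ]
top [322.  152.7] [318 114   8  71 208] z70 [675.9 -77.6  70. ] z160 [653.8 -77.1 160. ]
top [301.6 149.9] [299 147   6   6  29] z70 [686.3  -9.8  70. ] z160 [663.5 -13.2 160. ]
top [301.2 186.8] [291 176  22  22 133] z70 [561.7  -8.5  70. ] z160 [545.9 -11.9 160. ]
top tray ((503.3384094238281, 350.2564697265625), (141.14979553222656, 269.6076354980469), 79.77234649658203)
top dark [302.8 154.6] [296 147  13  13  73] [672.7 -13.5  60. ] [648.4 -17.  160. ]
top dark [301.2 186.4] [293 178  17  17 224] [564.7  -7.8  60. ] [547.1 -11.6 160. ]
side [277.6 174.5] [232 161  86  28 310] z70 [ 684.8 -123.3   70. ] z160 [651.8 -48.2 160. ]
side [268.6 183. ] [265 180   8   7  44] z70 [697.1 -87.8  70. ] z160 [662.9 -16.2 160. ]
side [302.1 195.4] [290 188  26  12  95] z70 [599.3 -73.4  70. ] z160 [574.6  -3.2 160. ]
side [276.7 214.4] [208 198 115  33 500] z70 [641.1   4.2  70. ] z160 [612.3  66.8 160. ]
side tray ((502.42022705078125, 351.62060546875), (141.7008056640625, 269.7186279296875), 79.6629867553711)
```

```bash
python3 - <<'E'
from seg import *
T=dict(np.load("top0.npz")); S=dict(np.load("side0.npz"))
def comp(c,u,v,z):
    hsv=cv2.cvtColor(c["image"],cv2.COLOR_RGB2HSV)
    m=cv2.inRange(hsv,(10,90,90),(25,255,255))
    k,l,st,ce=cv2.connectedComponentsWithStats(m)
    i=1+np.argmin(np.hypot(*(ce[1:]-[u,v]).T))
    vv,uu=np.where(l==i)
    return np.array([ray(c,a,b,z)[:2] for a,b in zip(uu,vv)],np.float32)
for c,u,v in ((T,282.8,152),(T,322,152.7),(S,277.6,174.5)):
    p=comp(c,u,v,124); f=cv2.fitLine(p,cv2.DIST_HUBER,0,.01,.01).ravel()
    print("line ang",np.degrees(np.arctan2(f[1],f[0])),f[2:],p.min(0),p.max(0))
p=comp(T,301.2,186.8,70); e=cv2.minEnclosingCircle(p); print("ring",e, cv2.fitEllipse(p[cv2.convexHull(p,returnPoints=False).ravel()]))
# side: orange around front nest 
hsv=cv2.cvtColor(S["image"],cv2.COLOR_RGB2HSV)
m=cv2.inRange(hsv,(10,90,60),(25,255,255))
vv,uu=np.where(m>0); q=np.array([ray(S,a,b,70)[:2] for a,b in zip(uu,vv)],np.float32)
d=np.hypot(*(q-[562.5,-8.5]).T); k=(d<41)&(d>27); q=q[k]; h=cv2.convexHull(q)[:,0]
print(len(q),cv2.minEnclosingCircle(q),cv2.fitEllipse(h))
E
```

```text
line ang -2.4633672 [677.9467   49.33967] [568.2158    31.828293] [799.7023    60.205547]
line ang -3.3796935 [671.01654  -78.479034] [560.68524 -88.19466] [791.9569   -63.931633]
line ang -3.1862822 [670.8196  -79.19482] [559.3691   -89.641396] [792.32684  -44.262634]
ring ((562.751708984375, -8.351229667663574), 35.83712387084961) ((562.5200805664062, -8.433304786682129), (70.10073852539062, 70.79912567138672), 122.97371673583984)
235 ((563.9067993164062, -6.483792781829834), 38.10592269897461) ((562.4640502929688, -6.639678001403809), (71.63362884521484, 74.59024047851562), 151.38999938964844)
```

```bash
cat >> h.py <<'E'
from scipy.spatial.transform import Rotation as Ro
def go(X,yaw=None):  # yaw: world angle (deg) of tool y axis; prints shift and turn
    s,M=pyaw(); g=s["position"]+M@[0,0,155]
    cur=np.degrees(np.arctan2(M[1,1],M[0,1]))
    if yaw is None: yaw=cur
    y=np.array([np.cos(np.radians(yaw)),np.sin(np.radians(yaw)),0]); z=np.array([0,0,-1.]); x=np.cross(y,z)
    D=np.stack([x,y,z],1)
    tcp=np.array(X,float)-D@[0,0,155]
    sh=M.T@(tcp-s["position"])/1000; rv=np.degrees(Ro.from_matrix(M.T@D).as_rotvec())
    print("t",s["time"],"grasp",g.round(1),"yaw",cur.round(2),"F",s["wrist_force"].round(2),"gap",round(s["finger_gap"],1),"q",s["joints"].round(2))
    print("shift",sh.round(4).tolist(),"turn",rv.round(2).tolist())
E
python3 - <<'E'
from h import *
go([420,-170,240],-3.3)
T=dict(np.load("top0.npz"))
for n,p in dict(blue=(391,255),yel=(419.5,253)).items(): print(n,ray(T,*p,45).round(0))
E
```

```text
t 0.15 grasp [ 213.4 -640.   249. ] yaw -71.56 F [-0.43 -0.12  0.32] gap 85.4 q [ 1.17  0.58  0.02  1.44 -0.01  1.13 -0.06]
shift [0.3447, -0.3807, 0.0095] turn [-0.07, -0.04, -68.26]
blue [ 338. -300.   45.]
yel [ 343. -393.   45.]
```

Emit:
send_rows:
  commands:
    - [[0.04,-0.04,0],[0,0,-7],0.085]
    - [[0.08,-0.08,0],[0,0,-14],0.085]
    - [[0.11,-0.12,0],[0,0,-21],0.085]
    - [[0.14,-0.155,0],[0,0,-28],0.085]
    - [[0.17,-0.19,0],[0,0,-35],0.085]
    - [[0.2,-0.22,0],[0,0,-42],0.085]
    - [[0.23,-0.25,0],[0,0,-49],0.085]
    - [[0.26,-0.285,0],[0,0,-56],0.085]

```text
time: 0.82
position: [349.1, -334.0, 404.8]
ee_rot: [0.0, 0.795, 0.607, -0.0]
wrist_force: [0.9, 1.0, 0.5]
finger_gap: 84.8
```

```bash
python3 - <<'E'
from h import *
go([420,-170,120],-3.3)
E
```

```text
t 0.8167 grasp [ 349.1 -334.   249.8] yaw -15.23 F [0.92 0.96 0.49] gap 84.8 q [ 0.89  0.3  -0.29  1.92  0.11  0.93  0.28]
shift [0.1769, 0.0253, 0.1297] turn [0.01, 0.02, -11.93]
```

Emit:
send_rows:
  commands:
    - [[0.03,0.005,0.01],[0,0,-3],0.085]
    - [[0.06,0.01,0.03],[0,0,-6],0.085]
    - [[0.09,0.015,0.05],[0,0,-9],0.085]
    - [[0.12,0.018,0.07],[0,0,-12],0.085]
    - [[0.15,0.022,0.09],[0,0,-12],0.085]
    - [[0.177,0.025,0.12],[0,0,-12],0.085]
    - [[0.177,0.025,0.13],[0,0,-12],0.085]
    - [[0.177,0.025,0.13],[0,0,-12],0.085]

```text
time: 1.48
position: [420.3, -170.3, 272.6]
ee_rot: [-0.002, 0.727, 0.686, -0.001]
wrist_force: [-1.0, 0.4, -0.6]
finger_gap: 84.9
```

```bash
python3 - <<'E'
from h import *
c=cap("wrist","w1"); 
go([420,-170,33],-3.3)
E
```

```text
t 1.5333 grasp [ 419.8 -171.4  118.8] yaw -3.46 F [ 0.25 -0.68 -0.6 ] gap 85.0 q [ 0.52  0.45 -0.33  2.15  0.26  0.58 -0.06]
shift [0.0015, -0.0, 0.0858] turn [-0.16, -0.04, -0.16]
```

View pics/w1.png

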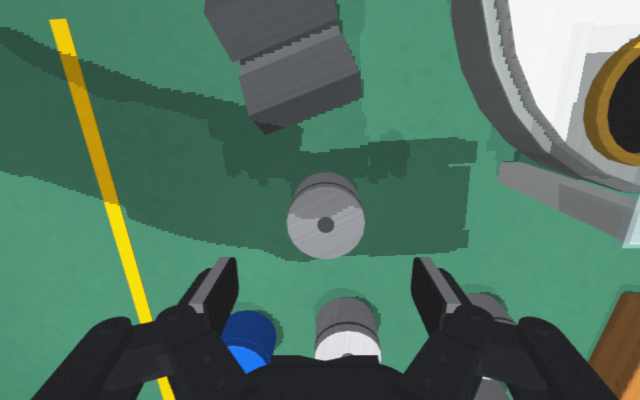

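```bash
python3 - <<'E'
from h import *
c=cap("wrist"); print(ray(c,326,225,45))
E
```

```text
[ 420.78776671 -175.39878503   45.        ]
```

```bash
python3 - <<'E'
from seg import *
for n in ("top","side"):
    c=cap(n,n+"1")
    for ce,st in blanks(c):
        X=ray(c,*ce,45)
        if 400<X[0]<600 and -430<X[1]<-130 and st[4]<400: print(n,X.round(1),st[4])
w=cap("wrist"); 
for X in ([420,-170,45],[563,-8,70]): print(proj(w,X), proj(c,X))
E
```

```text
top [ 564. -387.   45.] 226
top [ 553.3 -292.1   45. ] 226
top [ 457.  -412.1   45. ] 235
top [ 432.4 -296.2   45. ] 173
side [ 563.4 -387.8   45. ] 203
side [ 552.3 -294.1   45. ] 248
side [ 432.3 -279.4   45. ] 134
side [ 420.2 -174.6   45. ] 200
[322.82688055 214.59971859] [376.55940886 189.83005342]
[ 616.33718017 -120.55188956] [307.88355812 217.96001239]
```

```bash
python3 - <<'E'
from h import *
c=cap("wrist","w2"); im=c["image"]
roi=im[160:270,270:380].astype(float).mean(2)
# dot: dark in top disc
_,_,st,ce=cv2.connectedComponentsWithStats(((roi<95)).astype(np.uint8))
for s,e in zip(st,ce): print(s,e+[270,160], ray(c,*(e+[270,160]),45).round(1))
go([420,-170,33],-3.3)
E
```

```text
[   0    8  110  102 6616] [324.23412938 225.24712817] [ 420.5 -178.3   45. ]
[   0    0  110   98 5299] [324.87865635 200.96018117] [ 422.2 -160.1   45. ]
[ 46  51  15  15 185] [323.16216216 217.98378378] [ 420.1 -172.7   45. ]
t 1.7833 grasp [ 420.5 -173.3  120.6] yaw -3.68 F [ 0.66 -0.9   0.2 ] gap 85.0 q [ 0.52  0.45 -0.33  2.15  0.26  0.58 -0.06]
shift [0.0032, -0.0006, 0.0876] turn [0.09, 0.05, -0.38]
```

View pics/w2.png

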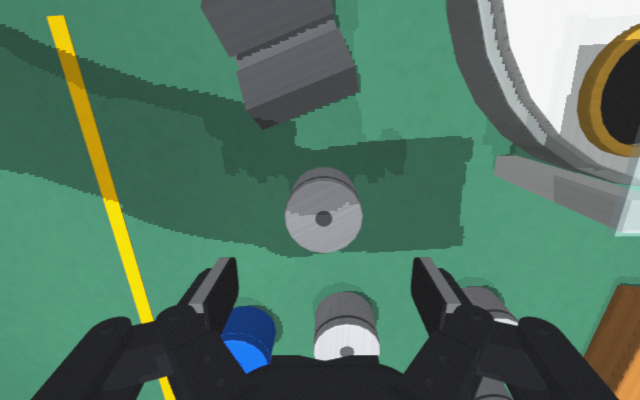

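View pics/top1.png

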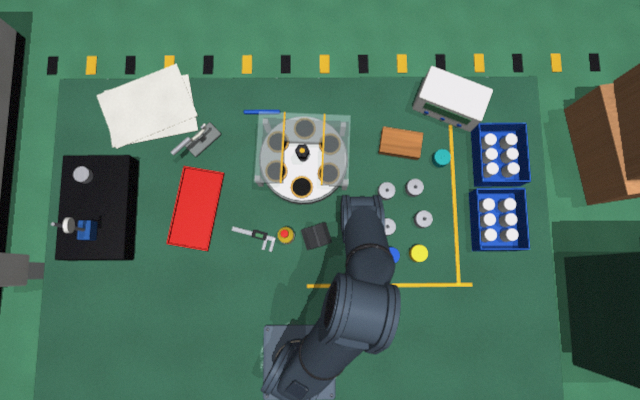

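```bash
python3 - <<'E'
from h import *
for i in range(6):
    c=r.capture("wrist"); s,M=pyaw(); roi=c["image"][160:270,270:380].astype(float).mean(2)
    _,_,st,ce=cv2.connectedComponentsWithStats(((roi<95)).astype(np.uint8))
    k=[e+[270,160] for q,e in zip(st,ce) if 100<q[4]<300]
    print((s["position"]+M@[0,0,155]).round(1), s["position"].round(1), s["wrist_force"].round(2), k, ray(c,*k[0],45).round(1))
E
```

```text
[ 420.5 -173.1  120.6] [ 420.3 -173.   275.6] [ 0.52 -0.59  0.28] [array([323.10810811, 218.1027027 ])] [ 420.1 -172.7   45. ]
[ 420.5 -173.   120.4] [ 420.3 -172.9  275.4] [ 0.47 -0.57  0.39] [array([323.28877005, 218.17647059])] [ 420.2 -172.6   45. ]
[ 420.4 -172.8  120.3] [ 420.3 -172.7  275.3] [-1.31  0.01 -0.08] [array([323.24193548, 218.67204301])] [ 420.1 -172.8   45. ]
[ 420.4 -172.7  120.2] [ 420.3 -172.6  275.2] [ 0.37 -0.03  0.37] [array([323.45026178, 218.93717277])] [ 420.2 -172.8   45. ]
[ 420.4 -172.5  120.1] [ 420.3 -172.5  275.1] [-0.31 -0.05 -0.26] [array([323.44021739, 219.20652174])] [ 420.1 -172.8   45. ]
[ 420.4 -172.4  120. ] [ 420.3 -172.4  275. ] [-0.36 -0.93  0.18] [array([323.58064516, 219.39784946])] [ 420.2 -172.7   45. ]
```

Emit:
send_rows:
  commands:
    - [[0,0,0.03],[0,0,0],0.085]
    - [[0,0,0.06],[0,0,0],0.085]
    - [[0.0005,0,0.087],[0,0,0],0.085]
    - [[0.0005,0,0.087],[0,0,0],0.085]
    - [[0.0005,0,0.087],[0,0,0],0.085]
    - [[0.0005,0,0.087],[0,0,0],0.085]
    - [[0.0005,0,0.087],[0,0,0],0.07]
    - [[0.0005,0,0.087],[0,0,0],0.06]

```text
time: 2.75
position: [420.8, -171.9, 189.1]
ee_rot: [0.001, 0.729, 0.685, 0.001]
wrist_force: [0.5, 0.0, 0.0]
finger_gap: 63.4
```

```bash
python3 - <<'E'
from h import *
c=cap("wrist","w3"); 
go([420,-172.7,33],-3.3)
E
```

```text
t 2.8 grasp [ 421.1 -172.    34. ] yaw -3.59 F [ 0.38 -0.2  -0.39] gap 60.5 q [ 0.43  0.61 -0.21  2.23  0.37  0.34 -0.16]
shift [-0.0009, -0.0007, 0.001] turn [0.13, 0.04, -0.29]
```

View pics/w3.png

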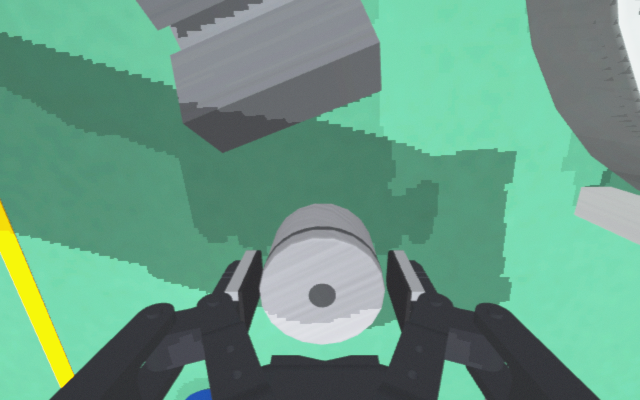

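Well centred; close, then lift.

Emit:
send_rows:
  commands:
    - [[0,0,0],[0,0,0],0.05]
    - [[0,0,0],[0,0,0],0.05]
    - [[0,0,0],[0,0,0],0.05]
    - [[0,0,0],[0,0,0],0.05]
    - [[0,0,-0.03],[0,0,0],0.05]
    - [[0,0,-0.06],[0,0,0],0.05]
    - [[0,0,-0.09],[0,0,0],0.05]
    - [[0,0,-0.12],[0,0,0],0.05]

```text
time: 3.47
position: [419.8, -171.5, 309.4]
ee_rot: [-0.0, 0.729, 0.685, -0.0]
wrist_force: [0.2, -0.9, -3.7]
finger_gap: 54.4
```

```bash
python3 - <<'E'
from h import *
F=[]
for i in range(5):
    c=cap("wrist","w4"); F.append(r.state()["wrist_force"])
print(np.mean(F,0), np.round(F,1).tolist())
_,M=pyaw(); 
go([563,-9,220],-3.3)
E
```

```text
[ 0.46753218 -0.58821366 -2.76248434] [[2.6, -0.5, 1.7], [0.7, -1.1, -3.6], [-0.5, -1.0, -4.2], [-0.4, -0.4, -4.5], [-0.1, 0.0, -3.3]]
t 3.7167 grasp [ 419.7 -171.8  152.3] yaw -3.59 F [-0.12  0.04 -3.29] gap 54.1 q [ 0.56  0.4  -0.37  2.12  0.23  0.66 -0.03]
shift [0.1714, 0.1327, -0.0678] turn [-0.03, 0.01, -0.29]
```

View pics/w4.png

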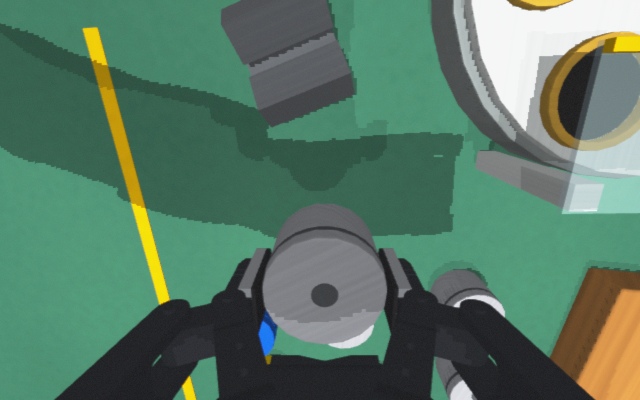

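```bash
python3 - <<'E'
from h import *
go([582,337,215],-3.3)
go([582,337,39],-3.3)
E
```

```text
t 3.7167 grasp [ 419.7 -171.8  152.3] yaw -3.59 F [-0.12  0.04 -3.29] gap 54.1 q [ 0.56  0.4  -0.37  2.12  0.23  0.66 -0.03]
shift [0.5179, 0.13, -0.0629] turn [-0.03, 0.01, -0.29]
t 3.7167 grasp [ 419.7 -171.8  152.3] yaw -3.59 F [-0.12  0.04 -3.29] gap 54.1 q [ 0.56  0.4  -0.37  2.12  0.23  0.66 -0.03]
shift [0.5179, 0.1301, 0.1131] turn [-0.03, 0.01, -0.29]
```

Emit:
send_rows:
  commands:
    - [[0.01,0.005,-0.03],[0,0,0],0.05]
    - [[0.035,0.015,-0.055],[0,0,0],0.05]
    - [[0.07,0.025,-0.063],[0,0,0],0.05]
    - [[0.108,0.035,-0.063],[0,0,0],0.05]
    - [[0.146,0.045,-0.063],[0,0,0],0.05]
    - [[0.184,0.055,-0.063],[0,0,0],0.05]
    - [[0.222,0.065,-0.063],[0,0,0],0.05]
    - [[0.26,0.075,-0.063],[0,0,0],0.05]

```text
time: 4.38
position: [511.3, 84.9, 368.7]
ee_rot: [-0.001, 0.729, 0.685, -0.001]
wrist_force: [0.2, -0.3, -4.1]
finger_gap: 54.2
```

```bash
python3 - <<'E'
from h import *
go([582,337,215],-3.3)
E
```

```text
t 4.3833 grasp [510.8  84.8 213.7] yaw -3.56 F [ 0.23 -0.34 -4.1 ] gap 54.2 q [ 0.06  0.41 -0.45  1.89  0.22  0.9  -0.55]
shift [0.256, 0.0549, -0.0017] turn [-0.19, 0.06, -0.26]
```

Emit:
send_rows:
  commands:
    - [[0.036,0.008,0],[0,0,0],0.05]
    - [[0.072,0.015,0],[0,0,0],0.05]
    - [[0.108,0.023,0],[0,0,0],0.05]
    - [[0.144,0.031,0],[0,0,0],0.05]
    - [[0.18,0.039,0],[0,0,0],0.05]
    - [[0.216,0.046,0.01],[0,0,0],0.05]
    - [[0.246,0.054,0.03],[0,0,0],0.05]
    - [[0.256,0.055,0.06],[0,0,0],0.05]

```text
time: 5.05
position: [582.1, 341.4, 309.5]
ee_rot: [-0.001, 0.727, 0.686, 0.002]
wrist_force: [-0.4, 0.5, -3.6]
finger_gap: 54.5
```

```bash
python3 - <<'E'
from h import *
T=cap("top","top2"); cap("wrist","w5")
go([582,337,45],-3.3)
E
```

```text
t 5.15 grasp [578.3 336.7 147.8] yaw -3.3 F [-0.39 -1.25 -4.8 ] gap 54.1 q [-0.36  0.69 -0.41  1.55  0.31  0.98 -0.92]
shift [0.0003, 0.0031, 0.1028] turn [-0.56, 0.3, 0.0]
```

View pics/w5.png

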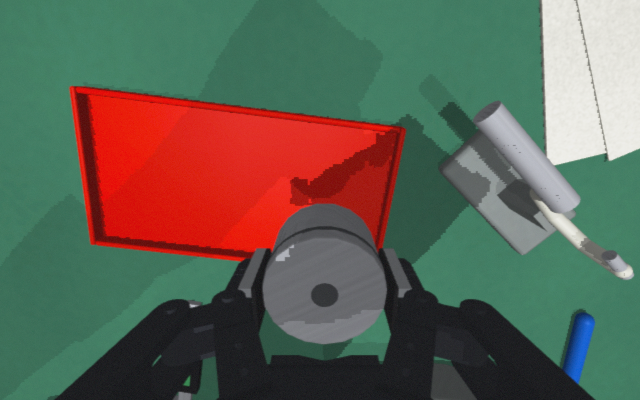

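View pics/top2.png

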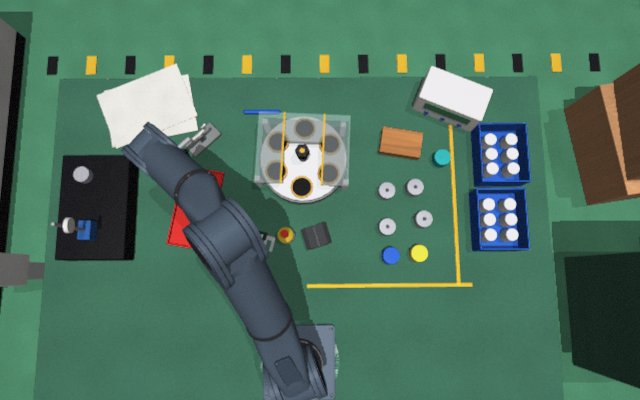

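```bash
python3 - <<'E'
from h import *
go([567,339.5,40],-3.3)
T=dict(np.load("top0.npz")); print(pt(T,205,137),pt(T,193,148),pt(T,213,135), pt(T,210,142))
E
```

```text
t 5.15 grasp [578.3 336.7 147.8] yaw -3.3 F [-0.39 -1.25 -4.8 ] gap 54.1 q [-0.36  0.69 -0.41  1.55  0.31  0.98 -0.92]
shift [0.0019, -0.0119, 0.1079] turn [-0.56, 0.3, 0.0]
[748.9442048  325.5274981   13.08930248] [708.38030591 363.746504    20.13773944] [756.11780743 298.33005669  12.20550215] [730.83645211 307.63870287  13.75285088]
```

Emit:
send_rows:
  commands:
    - [[0,-0.009,0.03],[0,0,0],0.05]
    - [[0,-0.013,0.06],[0,0,0],0.05]
    - [[0,-0.015,0.085],[0,0,0],0.05]
    - [[0,-0.015,0.1],[0,0,0],0.05]
    - [[0,-0.015,0.105],[0,0,0],0.05]
    - [[0,-0.015,0.105],[0,0,0],0.05]
    - [[0,-0.015,0.105],[0,0,0],0.05]
    - [[0,-0.015,0.105],[0,0,0],0.05]

```text
time: 5.82
position: [567.8, 336.3, 206.9]
ee_rot: [0.0, 0.729, 0.685, 0.001]
wrist_force: [0.6, 0.4, -3.1]
finger_gap: 54.8
```

```bash
python3 - <<'E'
from h import *
go([567,339.5,40],-3.3)
E
```

```text
t 5.8167 grasp [568.  336.4  51.9] yaw -3.59 F [ 0.56  0.36 -3.07] gap 54.8 q [-0.39  0.78 -0.37  1.67  0.37  0.76 -0.99]
shift [0.0031, -0.001, 0.0119] turn [0.09, -0.06, -0.29]
```

Emit:
send_rows:
  commands:
    - [[0.003,0,0.006],[0,0,0],0.05]
    - [[0.003,0,0.012],[0,0,0],0.05]
    - [[0.003,0,0.012],[0,0,0],0.05]
    - [[0.003,0,0.012],[0,0,0],0.068]
    - [[0.003,0,0.012],[0,0,0],0.068]
    - [[0.003,0,0.012],[0,0,0],0.068]
    - [[0.003,0,0.0],[0,0,0],0.068]
    - [[0.003,0,-0.03],[0,0,0],0.068]

```text
time: 6.48
position: [566.3, 338.3, 233.1]
ee_rot: [-0.001, 0.729, 0.685, -0.003]
wrist_force: [0.3, 0.5, -0.0]
finger_gap: 68.0
```

```bash
python3 - <<'E'
from h import *
cap("wrist","w6")
go([432,-290,200],-3.3)
E
```

```text
t 6.5333 grasp [568.6 340.3  86.4] yaw -3.56 F [1.76 1.36 4.95] gap 67.8 q [-0.38  0.74 -0.38  1.64  0.35  0.83 -0.98]
shift [-0.6369, -0.0963, -0.1154] turn [0.17, -0.14, -0.26]
```

View pics/w6.png

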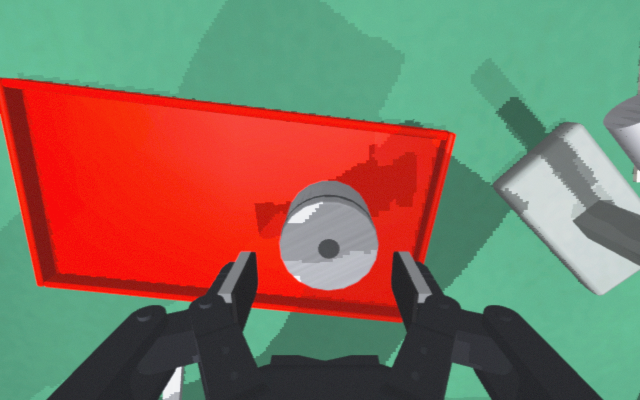

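Emit:
send_rows:
  commands:
    - [[0,0,-0.035],[0,0,0],0.085]
    - [[-0.01,0,-0.07],[0,0,0],0.085]
    - [[-0.03,-0.003,-0.1],[0,0,0],0.085]
    - [[-0.06,-0.008,-0.125],[0,0,0],0.085]
    - [[-0.098,-0.013,-0.13],[0,0,0],0.085]
    - [[-0.136,-0.018,-0.13],[0,0,0],0.085]
    - [[-0.174,-0.023,-0.13],[0,0,0],0.085]
    - [[-0.212,-0.028,-0.13],[0,0,0],0.085]

```text
time: 7.2
position: [525.5, 127.8, 367.1]
ee_rot: [0.001, 0.729, 0.685, 0.001]
wrist_force: [0.7, -0.5, -0.2]
finger_gap: 84.9
```

```bash
python3 - <<'E'
from h import *
go([432,-290,200],-3.3)
E
```

```text
t 7.2 grasp [525.8 127.9 212.1] yaw -3.55 F [ 0.74 -0.53 -0.21] gap 84.9 q [-0.01  0.44 -0.45  1.84  0.24  0.92 -0.64]
shift [-0.4228, -0.0675, 0.0118] turn [0.11, -0.01, -0.25]
```

Emit:
send_rows:
  commands:
    - [[-0.038,-0.006,0],[0,0,0],0.085]
    - [[-0.076,-0.012,0],[0,0,0],0.085]
    - [[-0.114,-0.018,0],[0,0,0],0.085]
    - [[-0.152,-0.024,0],[0,0,0],0.085]
    - [[-0.19,-0.03,0],[0,0,0],0.085]
    - [[-0.228,-0.036,0],[0,0,0],0.085]
    - [[-0.266,-0.042,0.0],[0,0,0],0.085]
    - [[-0.304,-0.048,0.0],[0,0,0],0.085]

```text
time: 7.87
position: [458.7, -172.6, 366.9]
ee_rot: [0.001, 0.729, 0.685, 0.0]
wrist_force: [0.4, -0.5, 0.2]
finger_gap: 85.0
```

Emit:
send_rows:
  commands:
    - [[-0.038,-0.006,0.01],[0,0,0],0.07]
    - [[-0.076,-0.012,0.03],[0,0,0],0.07]
    - [[-0.114,-0.018,0.05],[0,0,0],0.07]
    - [[-0.12,-0.02,0.07],[0,0,0],0.07]
    - [[-0.12,-0.02,0.08],[0,0,0],0.07]
    - [[-0.12,-0.02,0.08],[0,0,0],0.07]
    - [[-0.12,-0.02,0.08],[0,0,0],0.07]
    - [[-0.12,-0.02,0.08],[0,0,0],0.07]

```text
time: 8.53
position: [433.1, -288.2, 287.0]
ee_rot: [0.001, 0.728, 0.686, 0.001]
wrist_force: [0.6, -0.7, -0.0]
finger_gap: 70.0
```

```bash
cat >> h.py <<'E'
def dots(zt=45,name=None):
    """candidate dark dots on a grey disc in wrist view"""
    c=cap("wrist",name); im=c["image"]; hsv=cv2.cvtColor(im,cv2.COLOR_RGB2HSV)
    g=im.astype(float).mean(2)
    grey=(hsv[...,1]<40)
    # circles of dark in locally brighter
    bg=cv2.medianBlur(g.astype(np.uint8),61).astype(float)
    bh=cv2.morphologyEx(g.astype(np.uint8),cv2.MORPH_BLACKHAT,cv2.getStructuringElement(cv2.MORPH_ELLIPSE,(35,35)))
    _,l,st,ce=cv2.connectedComponentsWithStats((bh>35).astype(np.uint8))
    for s,e in zip(st,ce):
        if 60<s[4]<900 and .7<s[2]/s[3]<1.4 and s[4]>.65*s[2]*s[3]: print("dot",e.round(1),s[4],ray(c,*e,zt).round(1))
    return c
E
python3 - <<'E'
from h import *
dots(45,"w7"); dots()
go([432,-290,33],-3.3)
E
```

```text
dot [485.3 212.8] 189 [ 553.5 -295.4   45. ]
dot [321.9 219.4] 204 [ 431.7 -293.2   45. ]
dot [358.8 347.5] 119 [ 456.3 -415.7   45. ]
dot [485.3 212.1] 191 [ 553.5 -295.1   45. ]
dot [321.7 219.1] 198 [ 431.6 -293.2   45. ]
dot [358.9 347.1] 121 [ 456.4 -415.7   45. ]
t 8.6333 grasp [ 433.3 -288.6  132.1] yaw -3.44 F [-0.88 -0.52  0.71] gap 70.2 q [ 0.74  0.51 -0.36  1.98  0.27  0.7   0.16]
shift [-0.0015, -0.0011, 0.0991] turn [0.12, 0.04, -0.14]
```

View pics/w7.png

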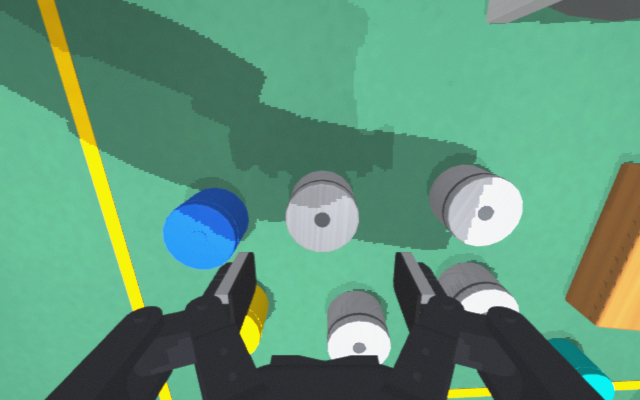

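Emit:
send_rows:
  commands:
    - [[-0.001,-0.001,0.03],[0,0,0],0.07]
    - [[-0.002,-0.001,0.06],[0,0,0],0.07]
    - [[-0.004,-0.001,0.08],[0,0,0],0.07]
    - [[-0.004,-0.001,0.098],[0,0,0],0.07]
    - [[-0.004,-0.001,0.098],[0,0,0],0.07]
    - [[-0.004,-0.001,0.098],[0,0,0],0.07]
    - [[-0.004,-0.001,0.098],[0,0,0],0.06]
    - [[-0.004,-0.001,0.098],[0,0,0],0.05]

```text
time: 9.3
position: [431.3, -293.4, 189.6]
ee_rot: [0.001, 0.729, 0.685, 0.0]
wrist_force: [-1.6, 1.3, 2.1]
finger_gap: 54.8
```

```bash
python3 - <<'E'
from h import *
dots(45,"w8")
go([431.7,-292.5,33],-3.3)
E
```

```text
dot [604.7 280.6] 562 [ 553.8 -295.3   45. ]
dot [324.1 291.7] 517 [ 431.9 -293.2   45. ]
t 9.35 grasp [ 431.6 -293.6   34.5] yaw -3.54 F [-1.13  2.02  5.94] gap 54.5 q [ 0.69  0.66 -0.27  2.05  0.37  0.47  0.08]
shift [0.0009, 0.0004, 0.0015] turn [0.11, 0.06, -0.24]
```

Emit:
send_rows:
  commands:
    - [[0,0,0],[0,0,0],0.05]
    - [[0,0,0],[0,0,0],0.05]
    - [[0,0,-0.03],[0,0,0],0.05]
    - [[0,0,-0.06],[0,0,0],0.05]
    - [[0,0,-0.09],[0,0,0],0.05]
    - [[0,0,-0.12],[0,0,0],0.05]
    - [[0,0,-0.15],[0,0,0],0.05]
    - [[0,0,-0.18],[0,0,0],0.05]

```text
time: 10.02
position: [430.0, -292.9, 369.9]
ee_rot: [-0.0, 0.729, 0.685, -0.0]
wrist_force: [-0.0, -0.4, -8.4]
finger_gap: 54.3
```

```bash
cat >> h.py <<'E'
def weigh(n=6):
    F=[]
    for i in range(n): r.capture("wrist"); F.append(r.state()["wrist_force"][2])
    print("Fz",np.round(F,1),"median",np.median(F))
E
python3 - <<'E'
from h import *
weigh()
go([563,-9,200],-3.3)
E
```

```text
Fz [ -2.8  -8.8  -9.7 -10.   -8.6  -9.2] median -8.98861507804405
t 10.3167 grasp [ 429.5 -293.   211.4] yaw -3.57 F [ 0.46 -0.3  -9.22] gap 54.2 q [ 0.8   0.41 -0.4   1.88  0.2   0.89  0.23]
shift [0.2919, 0.1152, 0.0114] turn [-0.15, -0.06, -0.27]
```

Emit:
send_rows:
  commands:
    - [[0.028,0.015,0],[0,0,0],0.05]
    - [[0.056,0.03,0],[0,0,0],0.05]
    - [[0.084,0.045,0],[0,0,0],0.05]
    - [[0.112,0.06,0],[0,0,0],0.05]
    - [[0.14,0.075,0],[0,0,0],0.05]
    - [[0.17,0.09,0],[0,0,0],0.05]
    - [[0.2,0.105,0],[0,0,0],0.05]
    - [[0.22,0.115,0],[0,0,0],0.05]

```text
time: 10.98
position: [560.1, -77.4, 365.8]
ee_rot: [-0.002, 0.728, 0.686, -0.0]
wrist_force: [1.2, 0.5, -7.5]
finger_gap: 54.5
```

Emit:
send_rows:
  commands:
    - [[0,0.003,0],[0,0,0],0.05]
    - [[0,0.003,0],[0,0,0],0.05]
    - [[0,0.003,0],[0,0,0],0.05]
    - [[0,0.003,0],[0,0,0],0.05]
    - [[0,0.003,0],[0,0,0],0.05]
    - [[0,0.003,0],[0,0,0],0.05]
    - [[0,0.003,0],[0,0,0],0.05]
    - [[0,0.003,0],[0,0,0],0.05]

```text
time: 11.65
position: [562.1, -81.7, 367.8]
ee_rot: [0.0, 0.729, 0.685, -0.0]
wrist_force: [1.0, -0.3, -8.7]
finger_gap: 54.2
```

```bash
python3 - <<'E'
from h import *
c=cap("wrist","w9"); np.savez("w9.npz",**c)
go([563,-9,200],-3.3)
E
```

```text
t 11.7 grasp [562.2 -81.6 212.8] yaw -3.59 F [ 0.07  0.4  -7.68] gap 54.5 q [ 0.35  0.47 -0.42  1.77  0.23  0.95 -0.24]
shift [0.0725, -0.0037, 0.0128] turn [0.01, 0.0, -0.29]
```

View pics/w9.png

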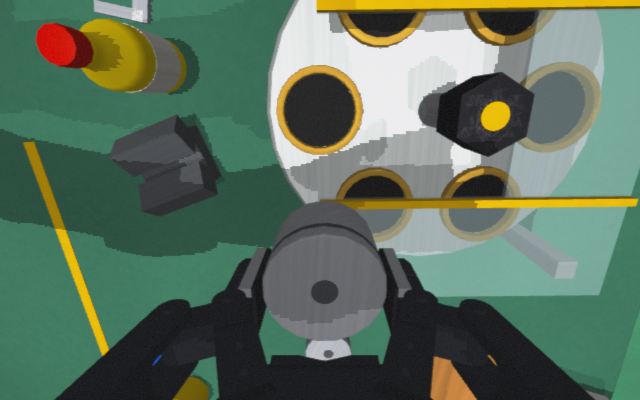

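```bash
cat >> h.py <<'E'
def nestw(c,dot=None):
    hsv=cv2.cvtColor(c["image"],cv2.COLOR_RGB2HSV); m=cv2.inRange(hsv,(10,90,90),(28,255,255))
    cs,_=cv2.findContours(m,cv2.RETR_EXTERNAL,cv2.CHAIN_APPROX_NONE)
    for k in cs:
        if cv2.contourArea(k)>600:
            h=cv2.convexHull(k)
            q=np.array([ray(c,*p[0],70)[:2] for p in k],np.float32); e=cv2.fitEllipse(q)
            (x0,y0,w,hh)=cv2.boundingRect(k)
            if abs(e[1][0]-74)<8 and abs(e[1][1]-74)<8: print("ring",(x0,y0,w,hh),np.round(e[0],1),np.round(e[1],1))
            if cv2.contourArea(k)<1500 and .7<w/hh<1.4: M=cv2.moments(k); print("cap?",ray(c,M["m10"]/M["m00"],M["m01"]/M["m00"],160).round(1))
E
python3 - <<'E'
from h import *
c=dict(np.load("w9.npz")); nestw(c)
g=c["image"].astype(float).mean(2)[260:330,290:360]
_,_,st,ce=cv2.connectedComponentsWithStats((g<80).astype(np.uint8))
for s,e in zip(st,ce):
    if 200<s[4]<1000: e=e+[290,260]; print(e,s[4],"dot", ray(c,*e,212.8-33+45-1).round(1))
print(r.state()["position"])
E
```

```text
cap? [ 649.  -213.1  160. ]
cap? [662.8 -16.3 160. ]
ring (277, 65, 86, 90) [562.5 -11. ] [71.5 71.9]
[324.12062257 291.61673152] 514 dot [562.5 -80.9 223.8]
[562.16739678 -81.57076778 367.79770418]
```

```bash
python3 - <<'E'
from h import *
r.capture("wrist"); go([562.4,-11.7,125])
E
```

```text
t 11.75 grasp [562.2 -81.4 212.8] yaw -3.58 F [-0.48 -0.25 -7.89] gap 54.1 q [ 0.35  0.47 -0.42  1.77  0.23  0.95 -0.24]
shift [0.0696, -0.0042, 0.0878] turn [0.01, 0.0, -0.0]
```

Emit:
send_rows:
  commands:
    - [[0.02,-0.001,0],[0,0,0],0.05]
    - [[0.04,-0.002,0],[0,0,0],0.05]
    - [[0.06,-0.004,0],[0,0,0],0.05]
    - [[0.07,-0.004,0.01],[0,0,0],0.05]
    - [[0.07,-0.004,0.03],[0,0,0],0.05]
    - [[0.07,-0.004,0.05],[0,0,0],0.05]
    - [[0.07,-0.004,0.07],[0,0,0],0.05]
    - [[0.07,-0.004,0.085],[0,0,0],0.05]

```text
time: 12.42
position: [562.3, -11.5, 280.8]
ee_rot: [-0.0, 0.729, 0.685, -0.001]
wrist_force: [-0.3, -0.3, -8.2]
finger_gap: 54.2
```

Emit:
send_rows:
  commands:
    - [[0,0,0.003],[0,0,0],0.05]
    - [[0,0,0.003],[0,0,0],0.05]
    - [[0,0,0.003],[0,0,0],0.05]
    - [[0,0,0.003],[0,0,0],0.05]
    - [[0,0,0.003],[0,0,0],0.05]
    - [[0,0,0.003],[0,0,0],0.05]
    - [[0,0,0.003],[0,0,0],0.05]
    - [[0,0,0.003],[0,0,0],0.05]

```text
time: 13.08
position: [562.7, -11.2, 280.1]
ee_rot: [0.0, 0.729, 0.685, 0.0]
wrist_force: [-0.8, -0.5, -7.4]
finger_gap: 54.1
```

```bash
python3 - <<'E'
from h import *
cap("wrist","w10"); go([562.4,-11.7,96])
E
```

```text
t 13.1333 grasp [562.7 -11.2 125. ] yaw -3.56 F [ 0.93 -0.27 -7.91] gap 54.2 q [ 0.19  0.57 -0.39  1.88  0.31  0.75 -0.43]
shift [-0.0005, -0.0002, 0.029] turn [0.02, -0.0, 0.0]
```

View pics/w10.png

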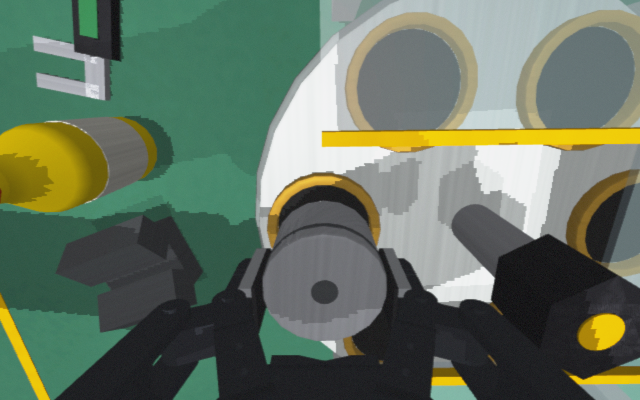

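Emit:
send_rows:
  commands:
    - [[-0.0005,0,0.004],[0,0,0],0.05]
    - [[-0.0005,0,0.008],[0,0,0],0.05]
    - [[-0.0005,0,0.012],[0,0,0],0.05]
    - [[-0.0005,0,0.016],[0,0,0],0.05]
    - [[-0.0005,0,0.02],[0,0,0],0.05]
    - [[-0.0005,0,0.024],[0,0,0],0.05]
    - [[-0.0005,0,0.024],[0,0,0],0.05]
    - [[-0.0005,0,0.024],[0,0,0],0.05]

```text
time: 13.8
position: [562.5, -11.6, 255.4]
ee_rot: [-0.0, 0.729, 0.685, -0.0]
wrist_force: [0.3, 0.6, -8.5]
finger_gap: 54.6
```

```bash
python3 - <<'E'
from h import *
cap("wrist","w11"); cap("side","s11"); go([562.4,-11.7,96])
im=cv2.imread("pics/s11.png"); cv2.imwrite("pics/s11c.png",cv2.resize(im[140:290,180:380],None,fx=4,fy=4,interpolation=2))
E
```

```text
t 13.9 grasp [562.8 -11.6 100.8] yaw -3.56 F [-0.53 -0.89 -8.48] gap 54.3 q [ 0.18  0.6  -0.37  1.9   0.33  0.7  -0.45]
shift [-0.0001, -0.0003, 0.0048] turn [0.01, -0.01, 0.0]
```

View pics/w11.png

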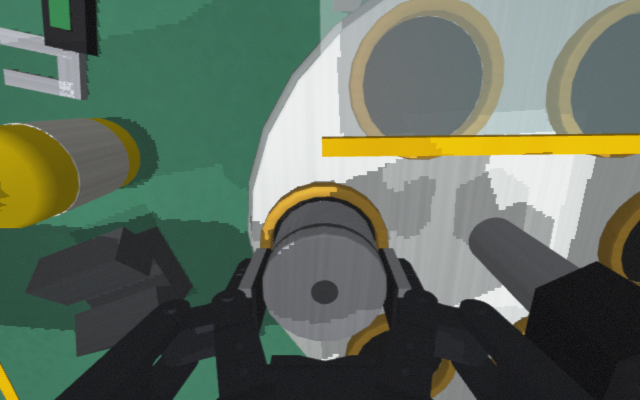

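View pics/s11c.png

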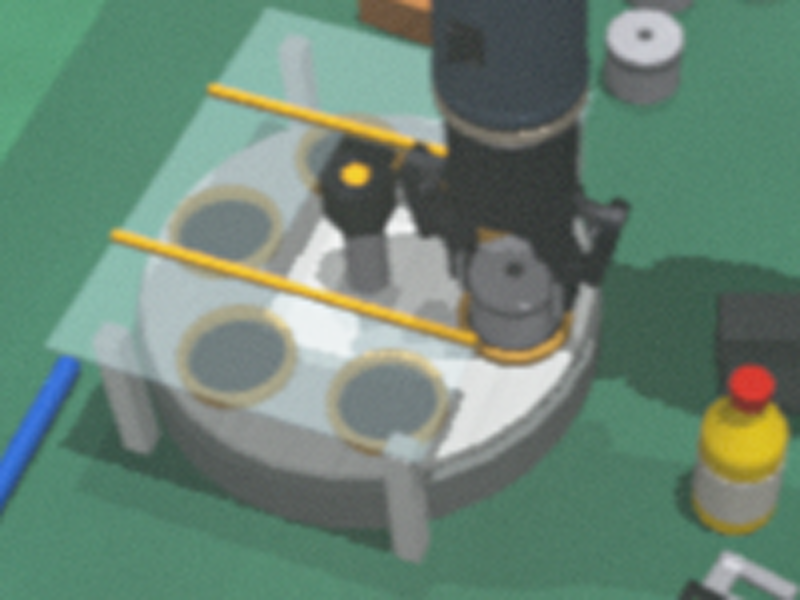

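Emit:
send_rows:
  commands:
    - [[0,0,0.003],[0,0,0],0.05]
    - [[0,0,0.005],[0,0,0],0.05]
    - [[0,0,0.005],[0,0,0],0.05]
    - [[0,0,0.005],[0,0,0],0.05]
    - [[0,0,0.005],[0,0,0],0.058]
    - [[0,0,0.005],[0,0,0],0.065]
    - [[0,0,0.005],[0,0,0],0.067]
    - [[0,0,0.005],[0,0,0],0.067]

```text
time: 14.57
position: [563.0, -11.6, 251.3]
ee_rot: [0.0, 0.729, 0.685, 0.001]
wrist_force: [-0.9, 0.4, 0.0]
finger_gap: 66.8
```

Emit:
send_rows:
  commands:
    - [[0,0,-0.01],[0,0,0],0.067]
    - [[0,0,-0.03],[0,0,0],0.067]
    - [[0,0,-0.05],[0,0,0],0.067]
    - [[0,0,-0.07],[0,0,0],0.067]
    - [[0,0,-0.1],[0,0,0],0.067]
    - [[0,0,-0.12],[0,0,0],0.067]
    - [[0,0,-0.12],[0,0,0],0.067]
    - [[0,0,-0.12],[0,0,0],0.067]

```text
time: 15.23
position: [562.8, -11.6, 372.6]
ee_rot: [0.001, 0.729, 0.685, 0.001]
wrist_force: [-0.1, -0.6, 0.1]
finger_gap: 66.7
```

```bash
python3 - <<'E'
from h import *
dots(105,"w12"); go([663,-16.6,149],-3.3)
E
```

```text
dot [322.7 201.7] 161 [562.6 -11.3 105. ]
t 15.2833 grasp [562.6 -11.7 216.4] yaw -3.57 F [-0.08 -0.32  0.14] gap 66.9 q [ 0.23  0.46 -0.43  1.78  0.23  0.95 -0.36]
shift [0.0014, 0.1006, 0.0675] turn [0.06, 0.01, -0.27]
```

View pics/w12.png

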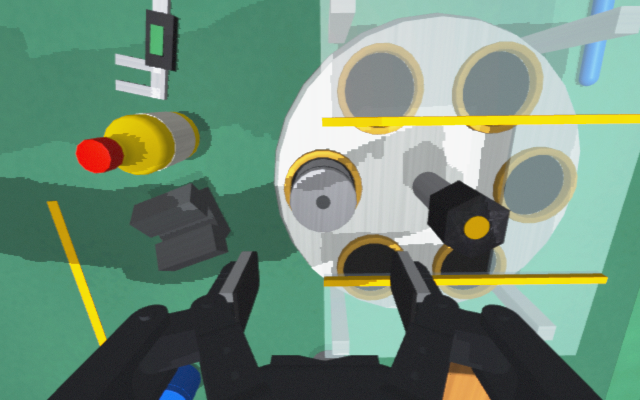

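Emit:
send_rows:
  commands:
    - [[0,0.02,0],[0,0,0],0.067]
    - [[0,0.045,0],[0,0,0],0.067]
    - [[0,0.07,0],[0,0,0],0.067]
    - [[-0.0005,0.09,0],[0,0,0],0.067]
    - [[-0.0005,0.1005,0],[0,0,0],0.067]
    - [[-0.0005,0.1005,0],[0,0,0],0.067]
    - [[-0.0005,0.1005,0],[0,0,0],0.067]
    - [[-0.0005,0.1005,0],[0,0,0],0.067]

```text
time: 15.95
position: [662.1, -18.3, 369.9]
ee_rot: [-0.001, 0.729, 0.685, -0.001]
wrist_force: [-0.5, 0.1, -0.2]
finger_gap: 66.9
```

```bash
python3 - <<'E'
from h import *
c=cap("wrist","w13"); go([663,-15,149],-3.3)
E
```

```text
t 16.0 grasp [661.8 -18.3 215.3] yaw -3.54 F [ 0.09  0.43 -1.63] gap 67.0 q [ 0.2   0.61 -0.41  1.51  0.26  1.08 -0.33]
shift [0.0033, 0.0009, 0.0663] turn [-0.08, 0.01, -0.24]
```

View pics/w13.png

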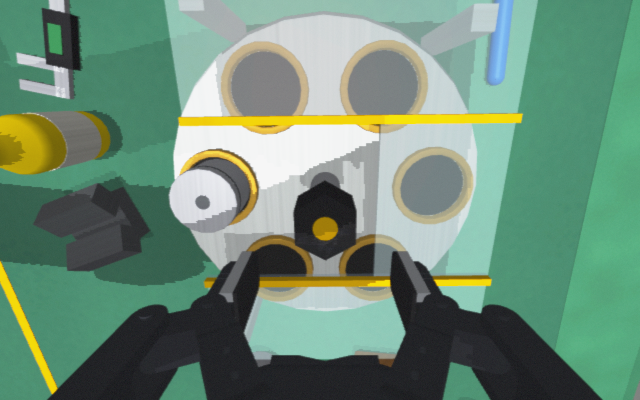

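Emit:
send_rows:
  commands:
    - [[0.003,0.001,0.02],[0,0,0],0.067]
    - [[0.003,0.001,0.04],[0,0,0],0.067]
    - [[0.003,0.001,0.055],[0,0,0],0.067]
    - [[0.003,0.001,0.066],[0,0,0],0.067]
    - [[0.003,0.001,0.066],[0,0,0],0.067]
    - [[0.003,0.001,0.066],[0,0,0],0.067]
    - [[0.003,0.001,0.066],[0,0,0],0.055]
    - [[0.003,0.001,0.066],[0,0,0],0.045]

```text
time: 16.67
position: [664.3, -15.4, 305.9]
ee_rot: [0.001, 0.729, 0.685, 0.001]
wrist_force: [-0.7, -0.1, -0.1]
finger_gap: 45.5
```

```bash
python3 - <<'E'
from h import *
c=cap("wrist","w14"); go([663,-15,149],-3.3)
E
```

```text
t 16.7167 grasp [664.6 -15.4 150.9] yaw -3.56 F [ 0.32  0.49 -0.08] gap 45.2 q [ 0.18  0.67 -0.39  1.58  0.3   0.95 -0.37]
shift [0.0003, -0.0013, 0.0019] turn [0.1, -0.01, -0.26]
```

View pics/w14.png

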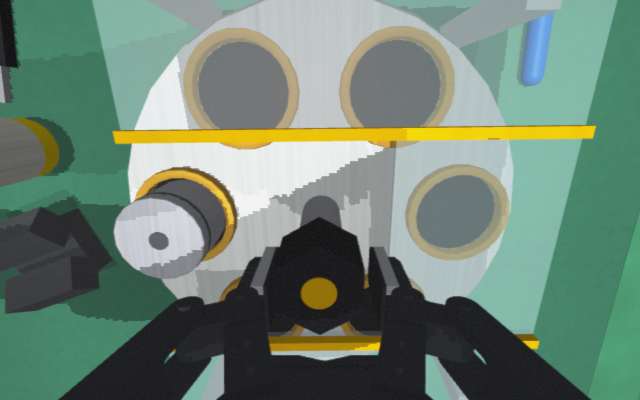

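Emit:
send_rows:
  commands:
    - [[0,-0.0015,0.002],[0,0,0],0.045]
    - [[0,-0.0015,0.002],[0,0,0],0.045]
    - [[0,-0.0015,0.002],[0,0,0],0.036]
    - [[0,-0.0015,0.002],[0,0,0],0.03]
    - [[0,-0.0015,0.002],[0,0,0],0.03]
    - [[0,-0.0015,0.002],[0,0,0],0.03]
    - [[0,-0.0015,0.002],[0,0,0],0.03]
    - [[0,-0.0015,0.002],[0,0,0],0.03]

```text
time: 17.38
position: [662.3, -15.3, 303.1]
ee_rot: [-0.0, 0.729, 0.685, -0.0]
wrist_force: [-4.8, 0.3, 5.7]
finger_gap: 38.7
```

Emit:
send_rows:
  commands:
    - [[0,0,0],[0,0,-5],0.03]
    - [[0,0,0],[0,0,-11],0.03]
    - [[0,0,0],[0,0,-18],0.03]
    - [[0,0,0],[0,0,-25],0.03]
    - [[0,0,0],[0,0,-32],0.03]
    - [[0,0,0],[0,0,-39],0.03]
    - [[0,0,0],[0,0,-46],0.03]
    - [[0,0,0],[0,0,-52],0.03]

```text
time: 18.05
position: [661.8, -15.5, 303.1]
ee_rot: [-0.001, 0.352, 0.936, -0.001]
wrist_force: [-7.5, -0.4, 7.1]
finger_gap: 39.0
```

Emit:
send_rows:
  commands:
    - [[0,0,0],[0,0,-4],0.03]
    - [[0,0,0],[0,0,-8],0.03]
    - [[0,0,0],[0,0,-8],0.03]
    - [[0,0,0],[0,0,-8],0.03]
    - [[0,0,0],[0,0,-8],0.03]
    - [[0,0,0],[0,0,-8],0.045]
    - [[0,0,0],[0,0,-8],0.06]
    - [[0,0,0],[0,0,-8],0.067]

```text
time: 18.72
position: [662.8, -15.4, 302.7]
ee_rot: [0.0, 0.289, 0.957, 0.0]
wrist_force: [-0.1, 0.5, 0.4]
finger_gap: 66.6
```

```bash
python3 - <<'E'
from h import *
c=cap("wrist","w15"); go([663,-15,149],-3.3)
E
```

```text
t 18.7667 grasp [662.9 -15.4 147.7] yaw 56.43 F [-0.58 -0.47  0.49] gap 67.3 q [ 0.34  0.72 -0.67  1.58  0.5   1.02  0.5 ]
shift [0.0001, 0.0005, -0.0013] turn [0.03, 0.0, 59.73]
```

View pics/w15.png

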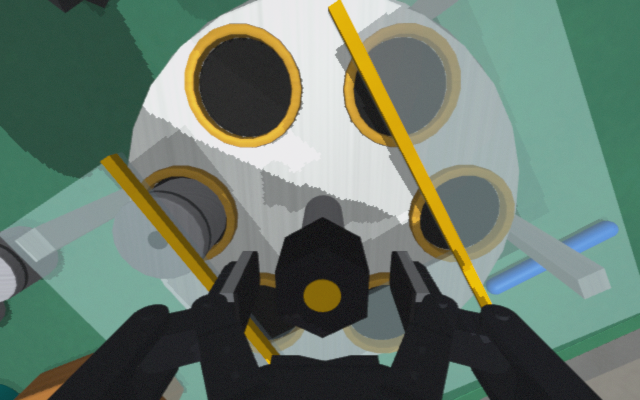

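Emit:
send_rows:
  commands:
    - [[0,0,-0.02],[0,0,0],0.067]
    - [[0,0,-0.04],[0,0,0],0.067]
    - [[0,0,-0.065],[0,0,5],0.067]
    - [[0,0,-0.07],[0,0,12],0.067]
    - [[0,0,-0.07],[0,0,19],0.067]
    - [[0,0,-0.07],[0,0,26],0.067]
    - [[0,0,-0.07],[0,0,33],0.067]
    - [[0,0,-0.07],[0,0,40],0.067]

```text
time: 19.43
position: [662.7, -15.4, 372.8]
ee_rot: [0.0, 0.601, 0.799, 0.0]
wrist_force: [0.1, 0.0, 0.3]
finger_gap: 66.8
```

```bash
cat > look.py <<'E'
from seg import *
import sys
c=cap("top",sys.argv[1])
for ce,st in blanks(c):
    X=ray(c,*ce,45)
    if 330<X[0]<700 and -560<X[1]<460 and 120<st[4]<330 and st[2]<24 and st[3]<24: print("top",X.round(1),st[4])
E
python3 look.py top3; python3 - <<'E'
from h import *
go([553,-294,212],-3.3)
E
```

```text
top [568.5 341.4  45. ] 211
top [ 564.3 -387.    45. ] 228
top [ 553.2 -291.9   45. ] 228
top [ 494.9 -427.6   45. ] 232
top [382.3  99.4  45. ] 129
t 19.4833 grasp [662.8 -15.  217.9] yaw 15.61 F [ 0.45  1.5  -0.43] gap 67.0 q [ 0.25  0.62 -0.52  1.5   0.33  1.11 -0.06]
shift [-0.2391, -0.1807, 0.0057] turn [0.04, -0.02, 18.91]
```

Emit:
send_rows:
  commands:
    - [[-0.028,-0.021,0],[0,0,4],0.075]
    - [[-0.056,-0.042,0],[0,0,8],0.075]
    - [[-0.084,-0.063,0],[0,0,12],0.075]
    - [[-0.112,-0.084,0],[0,0,16],0.075]
    - [[-0.14,-0.105,0],[0,0,19],0.075]
    - [[-0.168,-0.127,0],[0,0,19],0.075]
    - [[-0.2,-0.15,0],[0,0,19],0.075]
    - [[-0.239,-0.181,0.005],[0,0,19],0.075]

```text
time: 20.15
position: [559.7, -289.0, 369.4]
ee_rot: [0.001, 0.721, 0.693, 0.001]
wrist_force: [0.5, 1.1, -0.1]
finger_gap: 74.7
```

Emit:
send_rows:
  commands:
    - [[0,0,0.02],[0,0,0],0.075]
    - [[0,0,0.05],[0,0,0],0.075]
    - [[0,0,0.08],[0,0,0],0.075]
    - [[0,0,0.08],[0,0,0],0.075]
    - [[0,0,0.08],[0,0,0],0.075]
    - [[0,0,0.08],[0,0,0],0.075]
    - [[0,0,0.08],[0,0,0],0.075]
    - [[0,0,0.08],[0,0,0],0.075]

```text
time: 20.82
position: [560.4, -288.0, 290.4]
ee_rot: [0.001, 0.722, 0.691, 0.001]
wrist_force: [-0.2, -0.7, -1.1]
finger_gap: 75.2
```

```bash
python3 - <<'E'
from h import *
dots(45,"w16")
go([553,-294,34],-3.3)
E
```

```text
dot [314.2 220.4] 192 [ 553.3 -295.2   45. ]
dot [332.7 322.3] 128 [ 563.9 -390.5   45. ]
dot [610.1 344. ] 309 [ 808.8 -425.4   45. ]
dot [257.6 362.2] 102 [ 494.3 -431.4   45. ]
t 20.8667 grasp [ 560.6 -288.2  135.2] yaw -2.53 F [-0.82 -0.25  0.11] gap 74.5 q [ 0.65  0.64 -0.41  1.69  0.32  0.87  0.07]
shift [-0.0062, -0.0072, 0.1011] turn [0.13, 0.06, 0.77]
```

View pics/w16.png

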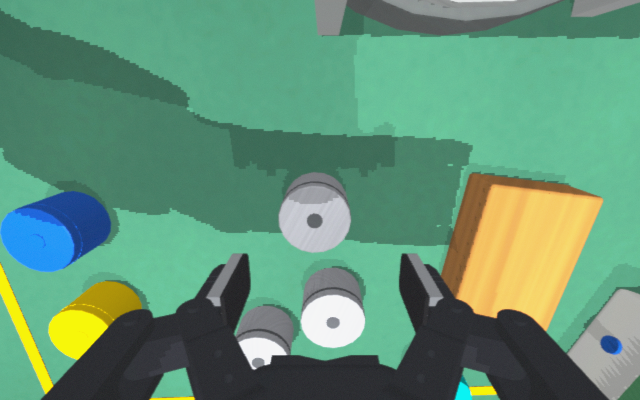

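Emit:
send_rows:
  commands:
    - [[-0.006,-0.007,0.01],[0,0,0.8],0.07]
    - [[-0.006,-0.007,0.04],[0,0,0.8],0.07]
    - [[-0.006,-0.007,0.07],[0,0,0.8],0.07]
    - [[-0.006,-0.007,0.101],[0,0,0.8],0.07]
    - [[-0.006,-0.007,0.101],[0,0,0.8],0.07]
    - [[-0.006,-0.007,0.101],[0,0,0.8],0.07]
    - [[-0.006,-0.007,0.101],[0,0,0.8],0.07]
    - [[-0.006,-0.007,0.101],[0,0,0.8],0.062]

```text
time: 21.53
position: [553.4, -294.0, 189.9]
ee_rot: [0.002, 0.728, 0.686, 0.001]
wrist_force: [-0.9, 0.7, 0.3]
finger_gap: 62.4
```

```bash
python3 - <<'E'
from h import *
dots(45)
go([553.3,-294.5,34],-3.3)
E
```

```text
dot [322.7 294.2] 523 [ 553.5 -295.3   45. ]
t 21.5833 grasp [ 553.8 -294.3   34.8] yaw -3.37 F [0.13 0.98 0.4 ] gap 61.9 q [ 0.63  0.76 -0.35  1.77  0.39  0.67  0.  ]
shift [-0.0005, 0.0, 0.0008] turn [0.18, 0.07, -0.07]
```

Emit:
send_rows:
  commands:
    - [[0,0,0],[0,0,0],0.05]
    - [[0,0,0],[0,0,0],0.05]
    - [[0,0,0],[0,0,0],0.05]
    - [[0,0,0],[0,0,0],0.05]
    - [[0,0,-0.03],[0,0,0],0.05]
    - [[0,0,-0.07],[0,0,0],0.05]
    - [[0,0,-0.11],[0,0,0],0.05]
    - [[0,0,-0.15],[0,0,0],0.05]

```text
time: 22.25
position: [552.0, -293.5, 339.9]
ee_rot: [-0.0, 0.727, 0.686, 0.0]
wrist_force: [1.4, -1.7, -3.2]
finger_gap: 54.3
```

```bash
python3 - <<'E'
from h import *
weigh(7)
go([562.2,-81,213],-3.3)
E
```

```text
Fz [ 2.9 -3.6 -5.1 -5.4 -4.2 -4.6 -2.9] median -4.198659369892615
t 22.6 grasp [ 551.4 -293.5  181.1] yaw -3.36 F [ 0.56  0.17 -2.94] gap 54.4 q [ 0.68  0.59 -0.43  1.65  0.28  0.96  0.09]
shift [0.213, -0.0021, -0.0318] turn [-0.15, -0.05, -0.06]
```

```bash
python3 - <<'E'
from h import *
go([485,354,215],-3.3)
E
```

```text
t 22.6 grasp [ 551.4 -293.5  181.1] yaw -3.36 F [ 0.56  0.17 -2.94] gap 54.4 q [ 0.68  0.59 -0.43  1.65  0.28  0.96  0.09]
shift [0.6427, -0.1047, -0.0331] turn [-0.15, -0.05, -0.06]
```

Emit:
send_rows:
  commands:
    - [[0.02,-0.002,-0.02],[0,0,0],0.05]
    - [[0.055,-0.008,-0.035],[0,0,0],0.05]
    - [[0.092,-0.014,-0.035],[0,0,0],0.05]
    - [[0.13,-0.02,-0.035],[0,0,0],0.05]
    - [[0.168,-0.026,-0.035],[0,0,0],0.05]
    - [[0.206,-0.032,-0.035],[0,0,0],0.05]
    - [[0.244,-0.038,-0.035],[0,0,0],0.05]
    - [[0.282,-0.044,-0.035],[0,0,0],0.05]

```text
time: 23.27
position: [524.2, -8.1, 371.2]
ee_rot: [-0.001, 0.728, 0.686, -0.001]
wrist_force: [1.4, 0.6, -4.3]
finger_gap: 54.4
```

Emit:
send_rows:
  commands:
    - [[0.038,-0.006,0],[0,0,0],0.05]
    - [[0.076,-0.012,0],[0,0,0],0.05]
    - [[0.114,-0.018,0],[0,0,0],0.05]
    - [[0.152,-0.024,0],[0,0,0],0.05]
    - [[0.19,-0.032,0],[0,0,0],0.05]
    - [[0.228,-0.04,0],[0,0,0],0.05]
    - [[0.266,-0.048,0],[0,0,0],0.05]
    - [[0.304,-0.053,0],[0,0,0],0.05]

```text
time: 23.93
position: [488.8, 298.6, 371.0]
ee_rot: [-0.0, 0.727, 0.686, -0.002]
wrist_force: [0.9, -0.4, -3.3]
finger_gap: 54.2
```

```bash
python3 - <<'E'
from h import *
go([485,354,42],-3.3)
E
```

```text
t 23.9333 grasp [488.4 298.4 216. ] yaw -3.33 F [ 0.92 -0.44 -3.28] gap 54.2 q [-0.29  0.49 -0.51  1.75  0.28  0.98 -0.97]
shift [0.0554, -0.0065, 0.174] turn [-0.15, 0.1, -0.03]
```

Emit:
send_rows:
  commands:
    - [[0.025,-0.003,0.01],[0,0,0],0.05]
    - [[0.045,-0.006,0.03],[0,0,0],0.05]
    - [[0.055,-0.006,0.06],[0,0,0],0.05]
    - [[0.055,-0.006,0.09],[0,0,0],0.05]
    - [[0.055,-0.006,0.12],[0,0,0],0.05]
    - [[0.055,-0.006,0.14],[0,0,0],0.05]
    - [[0.055,-0.006,0.15],[0,0,0],0.05]
    - [[0.055,-0.006,0.15],[0,0,0],0.05]

```text
time: 24.6
position: [486.3, 351.5, 219.2]
ee_rot: [-0.0, 0.727, 0.686, -0.003]
wrist_force: [-0.2, -0.5, -2.3]
finger_gap: 54.5
```

```bash
python3 - <<'E'
from h import *
cap("wrist","w17");go([485,354,41],-3.3)
E
```

```text
t 24.65 grasp [486.5 351.7  66.2] yaw -3.34 F [ 0.43  0.34 -3.65] gap 54.6 q [-0.44  0.7  -0.42  1.82  0.42  0.71 -1.15]
shift [0.0019, -0.0019, 0.0252] turn [-0.14, 0.11, -0.04]
```

View pics/w17.png

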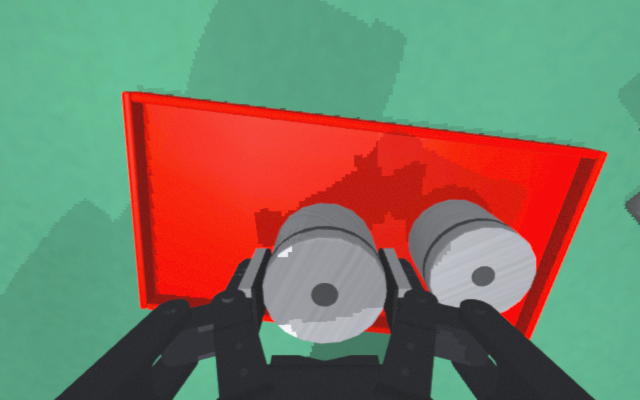

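Emit:
send_rows:
  commands:
    - [[0.002,-0.005,0.005],[0,0,0],0.05]
    - [[0.002,-0.005,0.012],[0,0,0],0.05]
    - [[0.002,-0.005,0.02],[0,0,0],0.05]
    - [[0.002,-0.005,0.025],[0,0,0],0.05]
    - [[0.002,-0.005,0.025],[0,0,0],0.05]
    - [[0.002,-0.005,0.025],[0,0,0],0.05]
    - [[0.002,-0.005,0.025],[0,0,0],0.058]
    - [[0.002,-0.005,0.025],[0,0,0],0.064]

```text
time: 25.32
position: [482.7, 354.7, 198.2]
ee_rot: [0.0, 0.728, 0.686, 0.001]
wrist_force: [-0.0, -0.2, 0.3]
finger_gap: 64.1
```

Emit:
send_rows:
  commands:
    - [[0,0,0],[0,0,0],0.064]
    - [[0,0,0],[0,0,0],0.064]
    - [[0,0,-0.03],[0,0,0],0.064]
    - [[0,0,-0.06],[0,0,0],0.064]
    - [[0,0,-0.1],[0,0,0],0.064]
    - [[0,0,-0.14],[0,0,0],0.07]
    - [[-0.02,0,-0.17],[0,0,0],0.085]
    - [[-0.05,0,-0.175],[0,0,0],0.085]

```text
time: 25.98
position: [479.3, 307.8, 378.5]
ee_rot: [-0.0, 0.726, 0.687, 0.005]
wrist_force: [1.7, -0.3, 0.2]
finger_gap: 84.9
```

```bash
python3 - <<'E'
from h import *
cap("wrist","w18");go([495,-428,200],-3.3)
E
```

```text
t 26.0333 grasp [481.  299.5 221.5] yaw -3.53 F [-0.31 -7.27 -1.11] gap 85.2 q [-0.3   0.47 -0.51  1.76  0.28  0.98 -0.98]
shift [-0.7254, 0.0595, 0.0222] turn [0.32, 0.04, -0.23]
```

View pics/w18.png

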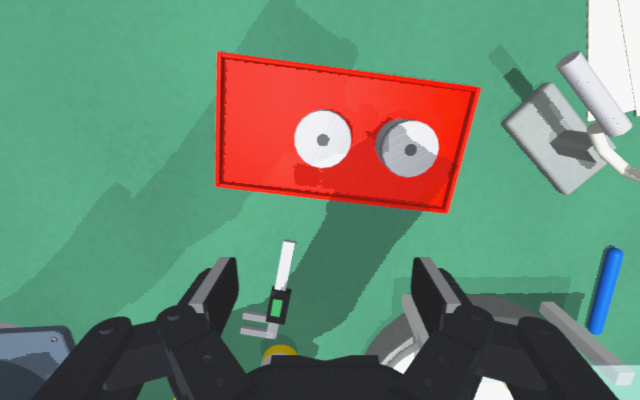

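Emit:
send_rows:
  commands:
    - [[-0.038,0.003,0],[0,0,0],0.085]
    - [[-0.076,0.006,0],[0,0,0],0.085]
    - [[-0.114,0.009,0],[0,0,0],0.085]
    - [[-0.152,0.012,0],[0,0,0],0.085]
    - [[-0.19,0.015,0],[0,0,0],0.085]
    - [[-0.228,0.018,0],[0,0,0],0.085]
    - [[-0.266,0.021,0],[0,0,0],0.085]
    - [[-0.304,0.024,0],[0,0,0],0.085]

```text
time: 26.7
position: [485.1, -2.2, 372.7]
ee_rot: [0.0, 0.728, 0.686, 0.0]
wrist_force: [1.8, -0.0, -0.6]
finger_gap: 85.1
```

Emit:
send_rows:
  commands:
    - [[-0.038,0.003,0],[0,0,0],0.075]
    - [[-0.076,0.006,0],[0,0,0],0.075]
    - [[-0.114,0.009,0],[0,0,0],0.075]
    - [[-0.152,0.012,0],[0,0,0],0.075]
    - [[-0.19,0.015,0],[0,0,0],0.075]
    - [[-0.228,0.018,0],[0,0,0],0.075]
    - [[-0.266,0.021,0],[0,0,0],0.075]
    - [[-0.304,0.024,0],[0,0,0],0.075]

```text
time: 27.37
position: [491.2, -307.2, 372.6]
ee_rot: [0.0, 0.728, 0.686, -0.0]
wrist_force: [1.8, 0.1, -0.3]
finger_gap: 74.9
```

```bash
python3 - <<'E'
from h import *
go([495,-429,130],-3.3)
E
```

```text
t 27.3667 grasp [ 491.2 -307.2  217.6] yaw -3.38 F [ 1.77  0.15 -0.34] gap 74.9 q [ 0.76  0.49 -0.43  1.73  0.24  0.97  0.18]
shift [-0.1214, 0.011, 0.0876] turn [-0.0, 0.01, -0.08]
```

Emit:
send_rows:
  commands:
    - [[-0.035,0.003,0.02],[0,0,0],0.075]
    - [[-0.07,0.006,0.04],[0,0,0],0.075]
    - [[-0.1,0.009,0.06],[0,0,0],0.075]
    - [[-0.12,0.011,0.08],[0,0,0],0.075]
    - [[-0.12,0.011,0.087],[0,0,0],0.075]
    - [[-0.12,0.011,0.087],[0,0,0],0.075]
    - [[-0.12,0.011,0.087],[0,0,0],0.075]
    - [[-0.12,0.011,0.087],[0,0,0],0.075]

```text
time: 28.03
position: [496.4, -424.4, 286.6]
ee_rot: [0.0, 0.727, 0.687, 0.0]
wrist_force: [0.5, 0.1, 0.2]
finger_gap: 75.3
```

```bash
python3 - <<'E'
from h import *
dots(45,"w19"); dots()
go([495,-431,34],-3.3)
E
```

```text
dot [416.8 162.8] 232 [ 564.2 -390.2   45. ]
dot [321.8 221.9] 198 [ 494.7 -431.2   45. ]
dot [416.4 162.5] 237 [ 564.1 -390.2   45. ]
dot [321.6 221.6] 193 [ 494.6 -431.3   45. ]
t 28.1333 grasp [ 496.6 -424.7  132. ] yaw -3.27 F [ 0.79  0.54 -0.62] gap 74.9 q [ 0.86  0.67 -0.38  1.63  0.3   0.9   0.31]
shift [-0.0064, -0.0012, 0.098] turn [0.1, 0.05, 0.03]
```

View pics/w19.png

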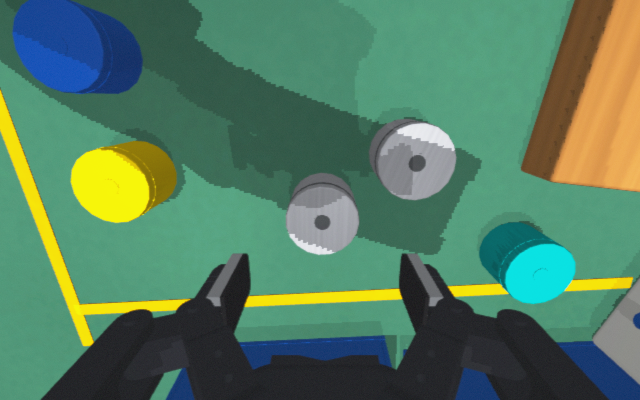

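Emit:
send_rows:
  commands:
    - [[-0.006,-0.002,0.01],[0,0,0],0.07]
    - [[-0.006,-0.002,0.04],[0,0,0],0.07]
    - [[-0.006,-0.002,0.07],[0,0,0],0.07]
    - [[-0.006,-0.002,0.098],[0,0,0],0.07]
    - [[-0.006,-0.002,0.098],[0,0,0],0.07]
    - [[-0.006,-0.002,0.098],[0,0,0],0.07]
    - [[-0.006,-0.002,0.098],[0,0,0],0.07]
    - [[-0.006,-0.002,0.098],[0,0,0],0.062]

```text
time: 28.8
position: [494.0, -431.9, 189.6]
ee_rot: [0.002, 0.728, 0.686, 0.0]
wrist_force: [-0.0, -0.9, 0.8]
finger_gap: 62.2
```

```bash
python3 - <<'E'
from h import *
dots(45)
go([494.7,-430.5,34],-3.3)
E
```

```text
dot [494.9 192.2] 734 [ 564.3 -390.2   45. ]
dot [324.5 290.4] 529 [ 494.9 -431.2   45. ]
t 28.85 grasp [ 494.3 -432.2   34.6] yaw -3.36 F [0.7  0.29 0.86] gap 61.9 q [ 0.84  0.79 -0.33  1.69  0.36  0.72  0.27]
shift [0.0015, 0.0007, 0.0006] turn [0.15, 0.1, -0.06]
```

Emit:
send_rows:
  commands:
    - [[0.001,0.0005,0],[0,0,0],0.05]
    - [[0.001,0.0005,0],[0,0,0],0.05]
    - [[0.001,0.0005,0],[0,0,0],0.05]
    - [[0.001,0.0005,0],[0,0,0],0.05]
    - [[0.001,0.0005,-0.03],[0,0,0],0.05]
    - [[0.001,0.0005,-0.07],[0,0,0],0.05]
    - [[0.001,0.0005,-0.11],[0,0,0],0.05]
    - [[0.001,0.0005,-0.15],[0,0,0],0.05]

```text
time: 29.52
position: [493.2, -430.1, 339.1]
ee_rot: [-0.001, 0.727, 0.686, -0.0]
wrist_force: [0.9, -0.3, -7.5]
finger_gap: 54.4
```

```bash
python3 - <<'E'
from h import *
weigh(7)
go([562.2,-81,213],-3.3)
E
```

```text
Fz [ 0.4 -7.1 -8.8 -8.8 -7.8 -9.1 -8.6] median -8.625168742363705
t 29.8667 grasp [ 492.5 -429.8  180.3] yaw -3.36 F [-0.34 -0.24 -8.63] gap 54.3 q [ 0.88  0.63 -0.4   1.57  0.27  1.    0.34]
shift [0.3527, 0.0485, -0.0321] turn [-0.2, -0.12, -0.06]
```

Solid. To the viewing spot in front of the window.

Emit:
send_rows:
  commands:
    - [[0.02,0.003,-0.025],[0,0,0],0.05]
    - [[0.055,0.008,-0.035],[0,0,0],0.05]
    - [[0.092,0.013,-0.035],[0,0,0],0.05]
    - [[0.13,0.018,-0.035],[0,0,0],0.05]
    - [[0.168,0.024,-0.035],[0,0,0],0.05]
    - [[0.206,0.03,-0.035],[0,0,0],0.05]
    - [[0.244,0.036,-0.035],[0,0,0],0.05]
    - [[0.28,0.042,-0.035],[0,0,0],0.05]

```text
time: 30.53
position: [551.9, -151.3, 370.8]
ee_rot: [-0.001, 0.727, 0.686, -0.001]
wrist_force: [0.8, 0.0, -8.2]
finger_gap: 54.2
```

Emit:
send_rows:
  commands:
    - [[0.03,0.003,0],[0,0,0],0.05]
    - [[0.055,0.006,0],[0,0,0],0.05]
    - [[0.07,0.006,0],[0,0,0],0.05]
    - [[0.07,0.006,0],[0,0,0],0.05]
    - [[0.07,0.006,0],[0,0,0],0.05]
    - [[0.07,0.006,0],[0,0,0],0.05]
    - [[0.07,0.006,0],[0,0,0],0.05]
    - [[0.07,0.006,0],[0,0,0],0.05]

```text
time: 31.2
position: [562.1, -85.1, 372.0]
ee_rot: [-0.0, 0.728, 0.685, -0.0]
wrist_force: [-0.6, -0.2, -7.4]
finger_gap: 54.4
```

```bash
cat >> h.py <<'E'
def held(c,h=34.5):
    s,M=pyaw(); g=s["position"]+M@[0,0,155]
    a=c["image"].astype(float).mean(2)[260:330,290:360]
    for th in (60,70,80,90):
        _,_,st,ce=cv2.connectedComponentsWithStats((a<th).astype(np.uint8))
        for q,e in zip(st,ce):
            if 350<q[4]<700: e=e+[290,260]; print("held dot",e.round(1),q[4],ray(c,*e,g[2]-h+45).round(1),"grasp",g.round(1)); return
E
python3 - <<'E'
from h import *
r.capture("wrist"); c=cap("wrist","w20"); nestw(c); held(c)
go([562.4,-11.7,125],-3.3)
E
```

```text
cap? [ 651.2 -221.4  160. ]
cap? [662.9 -16.2 160. ]
ring (277, 60, 85, 89) [562.5 -10.2] [71.5 71.7]
held dot [324.1 290.9] 462 [562.4 -84.1 227.8] grasp [562.1 -84.8 217.3]
t 31.3 grasp [562.1 -84.8 217.3] yaw -3.44 F [-0.23 -0.36 -6.73] gap 53.9 q [ 0.37  0.47 -0.45  1.76  0.24  0.96 -0.24]
shift [0.073, -0.0041, 0.0923] turn [-0.02, 0.01, -0.14]
```

View pics/w20.png

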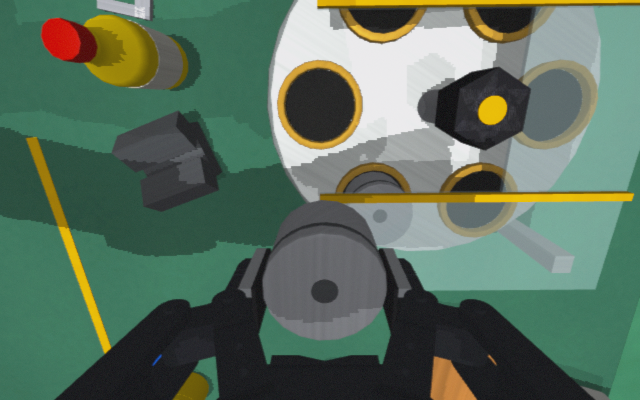

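Emit:
send_rows:
  commands:
    - [[0.02,-0.001,0],[0,0,0],0.05]
    - [[0.04,-0.002,0],[0,0,0],0.05]
    - [[0.06,-0.004,0],[0,0,0],0.05]
    - [[0.0735,-0.0042,0.01],[0,0,0],0.05]
    - [[0.0735,-0.0042,0.03],[0,0,0],0.05]
    - [[0.0735,-0.0042,0.05],[0,0,0],0.05]
    - [[0.0735,-0.0042,0.07],[0,0,0],0.05]
    - [[0.0735,-0.0042,0.09],[0,0,0],0.05]

```text
time: 31.97
position: [562.5, -10.7, 281.8]
ee_rot: [0.0, 0.728, 0.686, 0.0]
wrist_force: [0.3, -0.9, -7.5]
finger_gap: 54.2
```

Emit:
send_rows:
  commands:
    - [[0,0,0.003],[0,0,0],0.05]
    - [[0,0,0.003],[0,0,0],0.05]
    - [[0,0,0.003],[0,0,0],0.05]
    - [[0,0,0.003],[0,0,0],0.05]
    - [[0,0,0.003],[0,0,0],0.05]
    - [[0,0,0.003],[0,0,0],0.05]
    - [[0,0,0.003],[0,0,0],0.05]
    - [[0,0,0.003],[0,0,0],0.05]

```text
time: 32.63
position: [562.5, -10.4, 280.0]
ee_rot: [0.0, 0.728, 0.686, 0.0]
wrist_force: [0.2, -0.9, -8.0]
finger_gap: 54.3
```

```bash
python3 - <<'E'
from h import *
r.capture("wrist"); go([562.4,-11.5,101],-3.3)
E
```

```text
t 32.6833 grasp [562.5 -10.4 124.8] yaw -3.36 F [ 0.21 -0.43 -8.36] gap 54.6 q [ 0.21  0.57 -0.41  1.88  0.32  0.75 -0.44]
shift [-0.0011, 0.0, 0.0238] turn [0.03, 0.0, -0.06]
```

Emit:
send_rows:
  commands:
    - [[-0.001,0,0.004],[0,0,0],0.05]
    - [[-0.001,0,0.008],[0,0,0],0.05]
    - [[-0.001,0,0.012],[0,0,0],0.05]
    - [[-0.001,0,0.016],[0,0,0],0.05]
    - [[-0.001,0,0.02],[0,0,0],0.05]
    - [[-0.001,0,0.024],[0,0,0],0.05]
    - [[-0.001,0,0.024],[0,0,0],0.05]
    - [[-0.001,0,0.024],[0,0,0],0.05]

```text
time: 33.35
position: [562.3, -11.3, 255.2]
ee_rot: [-0.0, 0.728, 0.686, -0.0]
wrist_force: [-0.1, -0.2, -7.4]
finger_gap: 54.1
```

```bash
python3 - <<'E'
from h import *
c=cap("wrist","w21"); go([562.4,-11.5,96.5],-3.3)
E
```

```text
t 33.4 grasp [562.4 -11.3 100.5] yaw -3.36 F [ 0.55  0.35 -7.43] gap 54.4 q [ 0.2   0.61 -0.4   1.9   0.35  0.7  -0.46]
shift [-0.0002, 0.0, 0.004] turn [-0.01, -0.0, -0.06]
```

View pics/w21.png

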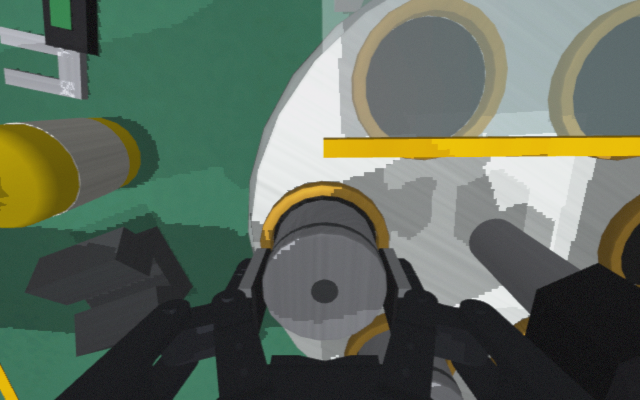

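Inside the collar, no extra force. Lower, release, rise.

Emit:
send_rows:
  commands:
    - [[0,0,0.003],[0,0,0],0.05]
    - [[0,0,0.005],[0,0,0],0.05]
    - [[0,0,0.005],[0,0,0],0.05]
    - [[0,0,0.005],[0,0,0],0.05]
    - [[0,0,0.005],[0,0,0],0.058]
    - [[0,0,0.005],[0,0,0],0.065]
    - [[0,0,0.005],[0,0,0],0.067]
    - [[0,0,0.005],[0,0,0],0.067]

```text
time: 34.07
position: [562.7, -11.3, 251.1]
ee_rot: [0.0, 0.728, 0.686, 0.001]
wrist_force: [-0.1, -0.2, 0.5]
finger_gap: 66.8
```

Emit:
send_rows:
  commands:
    - [[0,0,-0.01],[0,0,0],0.067]
    - [[0,0,-0.03],[0,0,0],0.067]
    - [[0,0,-0.05],[0,0,0],0.067]
    - [[0,0,-0.07],[0,0,0],0.067]
    - [[0,0,-0.1],[0,0,0],0.067]
    - [[0,0.03,-0.12],[0,0,0],0.067]
    - [[0,0.06,-0.12],[0,0,0],0.067]
    - [[-0.001,0.1,-0.12],[0,0,0],0.067]

```text
time: 34.73
position: [662.3, -18.0, 374.3]
ee_rot: [0.001, 0.727, 0.686, 0.001]
wrist_force: [1.0, 0.4, 0.4]
finger_gap: 67.1
```

Emit:
send_rows:
  commands:
    - [[0,0,0],[0,0,0],0.067]
    - [[0,0,0],[0,0,0],0.067]
    - [[0,0,0],[0,0,0],0.067]
    - [[0,0,0],[0,0,0],0.067]
    - [[0,0,0],[0,0,0],0.067]
    - [[0,0,0],[0,0,0],0.067]
    - [[0,0,0],[0,0,0],0.067]
    - [[0,0,0],[0,0,0],0.067]

```text
time: 35.4
position: [661.9, -18.2, 370.8]
ee_rot: [0.0, 0.728, 0.686, 0.0]
wrist_force: [0.1, 0.3, -0.5]
finger_gap: 66.9
```

```bash
python3 - <<'E'
from h import *
dots(105,"w22"); go([662.8,-15.4,148],-3.3)
E
```

```text
dot [201.9 200.8] 174 [562.3 -10.7 105. ]
dot [269.2 292. ] 77 [ 607.  -100.9  105. ]
t 35.45 grasp [662.  -18.2 215.7] yaw -3.36 F [ 0.33 -0.66  0.32] gap 67.2 q [ 0.21  0.61 -0.44  1.51  0.28  1.09 -0.34]
shift [0.0029, 0.0007, 0.0677] turn [0.01, 0.0, -0.06]
```

View pics/w22.png

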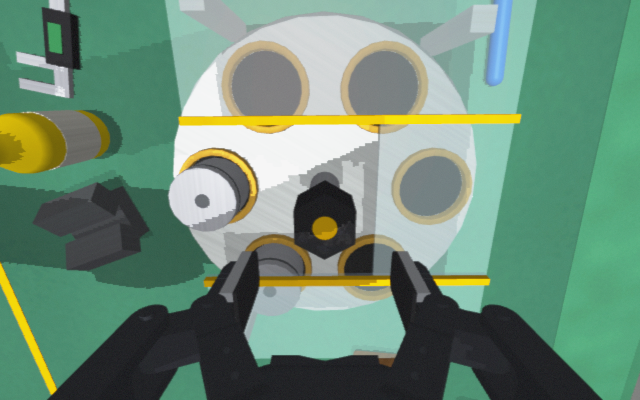

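Emit:
send_rows:
  commands:
    - [[0.003,0,0.02],[0,0,0],0.067]
    - [[0.003,0,0.04],[0,0,0],0.067]
    - [[0.003,0,0.055],[0,0,0],0.067]
    - [[0.003,0,0.067],[0,0,0],0.067]
    - [[0.003,0,0.067],[0,0,0],0.067]
    - [[0.003,0,0.067],[0,0,0],0.067]
    - [[0.003,0,0.067],[0,0,0],0.055]
    - [[0.003,0,0.067],[0,0,0],0.047]

```text
time: 36.12
position: [662.7, -15.1, 304.7]
ee_rot: [0.001, 0.728, 0.686, 0.001]
wrist_force: [-0.5, -0.6, 0.2]
finger_gap: 47.2
```

```bash
python3 - <<'E'
from h import *
r.capture("wrist"); go([662.8,-15.4,148],-3.3)
E
```

```text
t 36.1667 grasp [662.9 -15.1 149.7] yaw -3.37 F [ 0.41  0.2  -0.8 ] gap 47.0 q [ 0.2   0.67 -0.42  1.58  0.31  0.95 -0.38]
shift [-0.0003, 0.0002, 0.0017] turn [0.1, -0.01, -0.07]
```

Emit:
send_rows:
  commands:
    - [[0,0,0.001],[0,0,0],0.036]
    - [[0,0,0.001],[0,0,0],0.03]
    - [[0,0,0.001],[0,0,0],0.03]
    - [[0,0,0.001],[0,0,0],0.03]
    - [[0,0,0.001],[0,0,0],0.03]
    - [[0,0,0.001],[0,0,-5],0.03]
    - [[0,0,0.001],[0,0,-11],0.03]
    - [[0,0,0.001],[0,0,-17],0.03]

```text
time: 36.83
position: [661.9, -15.1, 304.1]
ee_rot: [0.0, 0.617, 0.787, -0.0]
wrist_force: [-6.0, -1.4, 10.1]
finger_gap: 38.8
```

Emit:
send_rows:
  commands:
    - [[0,0,0],[0,0,-7],0.03]
    - [[0,0,0],[0,0,-14],0.03]
    - [[0,0,0],[0,0,-21],0.03]
    - [[0,0,0],[0,0,-28],0.03]
    - [[0,0,0],[0,0,-35],0.03]
    - [[0,0,0],[0,0,-41],0.03]
    - [[0,0,0],[0,0,-43],0.03]
    - [[0,0,0],[0,0,-43],0.03]

```text
time: 37.5
position: [661.5, -15.4, 304.1]
ee_rot: [-0.0, 0.286, 0.958, -0.001]
wrist_force: [-10.1, -1.1, 13.6]
finger_gap: 39.2
```

Emit:
send_rows:
  commands:
    - [[0,0,0],[0,0,0],0.03]
    - [[0,0,0],[0,0,0],0.03]
    - [[0,0,0],[0,0,0],0.045]
    - [[0,0,0],[0,0,0],0.067]
    - [[0,0,0],[0,0,0],0.067]
    - [[0,0,0],[0,0,0],0.067]
    - [[0,0,-0.02],[0,0,0],0.067]
    - [[0,0,-0.05],[0,0,0],0.067]

```text
time: 38.17
position: [661.7, -15.7, 350.1]
ee_rot: [-0.003, 0.287, 0.958, -0.001]
wrist_force: [0.9, -0.6, 0.8]
finger_gap: 66.8
```

```bash
python3 - <<'E'
from h import *
cap("wrist","w23"); go([564,-388,212],-3.3)
E
```

```text
t 38.2167 grasp [664.  -14.5 203.3] yaw 56.64 F [1.9  1.13 4.43] gap 67.2 q [ 0.36  0.67 -0.72  1.52  0.47  1.13  0.53]
shift [-0.1224, -0.3664, -0.0095] turn [0.28, 0.08, 59.94]
```

View pics/w23.png

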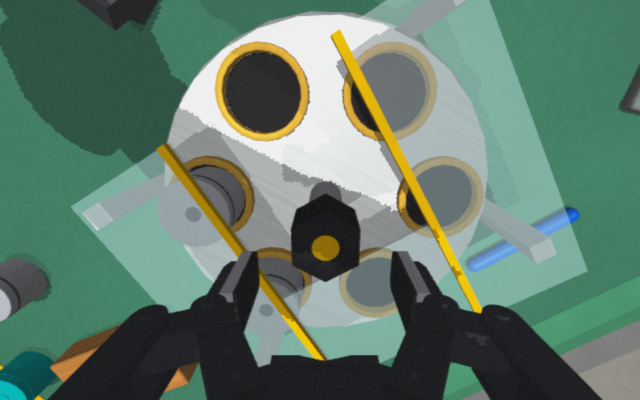

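Emit:
send_rows:
  commands:
    - [[0,0,-0.015],[0,0,3],0.067]
    - [[-0.01,-0.03,-0.015],[0,0,10],0.07]
    - [[-0.022,-0.065,-0.015],[0,0,17],0.07]
    - [[-0.034,-0.1,-0.015],[0,0,24],0.07]
    - [[-0.046,-0.137,-0.015],[0,0,31],0.07]
    - [[-0.058,-0.174,-0.015],[0,0,38],0.07]
    - [[-0.07,-0.21,-0.015],[0,0,45],0.07]
    - [[-0.082,-0.247,-0.015],[0,0,52],0.07]

```text
time: 38.88
position: [594.4, -268.2, 367.7]
ee_rot: [0.0, 0.68, 0.733, 0.0]
wrist_force: [0.7, -0.7, -0.5]
finger_gap: 70.1
```

```bash
python3 look.py top4; python3 - <<'E'
from h import *
go([564.2,-389,130],-3.3)
E
```

```text
top [568.2 341.4  45. ] 211
top [482.9 355.8  45. ] 214
top [382.1  99.5  45. ] 128
t 38.9333 grasp [ 591.1 -278.9  212.2] yaw 3.21 F [-1.97 -8.81 -0.76] gap 69.9 q [ 0.65  0.6  -0.48  1.54  0.31  1.08  0.15]
shift [-0.1089, -0.0332, 0.083] turn [-0.11, 0.37, 6.51]
```

Emit:
send_rows:
  commands:
    - [[-0.03,-0.01,0.01],[0,0,3],0.07]
    - [[-0.06,-0.02,0.03],[0,0,6.5],0.07]
    - [[-0.09,-0.028,0.05],[0,0,6.5],0.07]
    - [[-0.105,-0.033,0.07],[0,0,6.5],0.07]
    - [[-0.105,-0.033,0.083],[0,0,6.5],0.07]
    - [[-0.105,-0.033,0.083],[0,0,6.5],0.07]
    - [[-0.105,-0.033,0.083],[0,0,6.5],0.07]
    - [[-0.105,-0.033,0.083],[0,0,6.5],0.07]

```text
time: 39.6
position: [571.8, -372.3, 285.7]
ee_rot: [0.001, 0.718, 0.696, 0.001]
wrist_force: [-0.2, -0.3, 1.0]
finger_gap: 70.2
```

```bash
python3 - <<'E'
from h import *
dots(45,"w24"); dots()
go([564.2,-389.5,34.5],-3.3)
E
```

```text
dot [313.7 236. ] 201 [ 563.9 -390.1   45. ]
dot [625.  273.8] 375 [ 809.4 -430.8   45. ]
dot [581.9 327.6] 311 [ 787.5 -482.3   45. ]
dot [313.5 235.9] 197 [ 563.8 -390.4   45. ]
dot [624.4 273.3] 376 [ 809.4 -430.9   45. ]
dot [581.4 326.9] 306 [ 787.5 -482.3   45. ]
t 39.7 grasp [ 572.  -372.7  131.1] yaw -1.74 F [ 0.09  0.24 -0.45] gap 70.0 q [ 0.76  0.72 -0.43  1.54  0.35  0.95  0.18]
shift [-0.0171, -0.0072, 0.0966] turn [0.13, 0.02, 1.56]
```

View pics/w24.png

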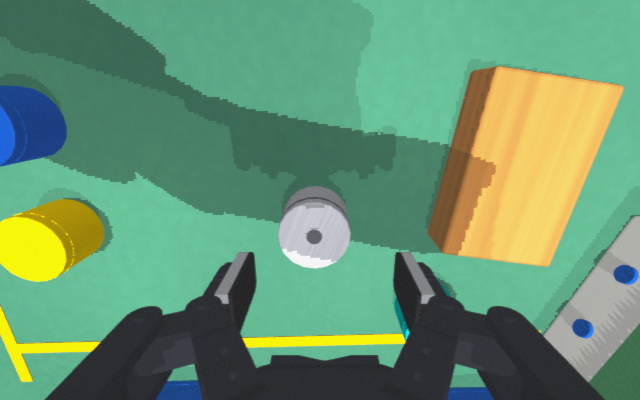

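Emit:
send_rows:
  commands:
    - [[-0.008,-0.004,0.01],[0,0,1.6],0.07]
    - [[-0.016,-0.007,0.03],[0,0,1.6],0.07]
    - [[-0.017,-0.0075,0.05],[0,0,1.6],0.07]
    - [[-0.017,-0.0075,0.075],[0,0,1.6],0.07]
    - [[-0.017,-0.0075,0.096],[0,0,1.6],0.07]
    - [[-0.017,-0.0075,0.096],[0,0,1.6],0.07]
    - [[-0.017,-0.0075,0.096],[0,0,1.6],0.07]
    - [[-0.017,-0.0075,0.096],[0,0,1.6],0.062]

```text
time: 40.37
position: [563.0, -390.9, 189.8]
ee_rot: [0.001, 0.728, 0.685, 0.0]
wrist_force: [0.6, 0.1, 0.4]
finger_gap: 62.4
```

```bash
python3 - <<'E'
from h import *
dots(45)
go([564,-390,34.5],-3.3)
E
```

```text
dot [325.5 290.7] 535 [ 564.1 -390.3   45. ]
t 40.4167 grasp [ 563.5 -391.1   35.2] yaw -3.48 F [-0.1  -0.49  0.48] gap 61.7 q [ 0.76  0.83 -0.38  1.6   0.4   0.79  0.14]
shift [0.001, 0.0008, 0.0007] turn [0.12, 0.07, -0.18]
```

Emit:
send_rows:
  commands:
    - [[0.001,0.0005,0],[0,0,0],0.05]
    - [[0.001,0.0005,0],[0,0,0],0.05]
    - [[0.001,0.0005,0],[0,0,0],0.05]
    - [[0.001,0.0005,0],[0,0,0],0.05]
    - [[0.001,0.0005,-0.03],[0,0,0],0.05]
    - [[0.001,0.0005,-0.07],[0,0,0],0.05]
    - [[0.001,0.0005,-0.11],[0,0,0],0.05]
    - [[0.001,0.0005,-0.15],[0,0,0],0.05]

```text
time: 41.08
position: [562.4, -389.3, 339.9]
ee_rot: [-0.001, 0.728, 0.686, -0.0]
wrist_force: [0.7, -0.4, -7.7]
finger_gap: 54.4
```

```bash
python3 - <<'E'
from h import *
weigh(7)
go([562.2,-82,215],-3.3)
go([408,368,215],-3.3)
E
```

```text
Fz [ 0.5 -7.1 -8.7 -9.5 -9.2 -9.1 -8.4] median -8.724120097955081
t 41.4333 grasp [ 561.6 -389.1  181.1] yaw -3.45 F [-0.3   0.84 -8.44] gap 54.5 q [ 0.79  0.67 -0.44  1.48  0.31  1.06  0.21]
shift [0.3069, -0.0186, -0.0333] turn [-0.23, -0.1, -0.15]
t 41.4333 grasp [ 561.6 -389.1  181.1] yaw -3.45 F [-0.3   0.84 -8.44] gap 54.5 q [ 0.79  0.67 -0.44  1.48  0.31  1.06  0.21]
shift [0.7468, -0.1997, -0.0318] turn [-0.23, -0.1, -0.15]
```

Solid (third).

Emit:
send_rows:
  commands:
    - [[0.02,-0.001,-0.025],[0,0,0],0.05]
    - [[0.055,-0.003,-0.035],[0,0,0],0.05]
    - [[0.092,-0.005,-0.035],[0,0,0],0.05]
    - [[0.13,-0.008,-0.035],[0,0,0],0.05]
    - [[0.168,-0.01,-0.035],[0,0,0],0.05]
    - [[0.206,-0.013,-0.035],[0,0,0],0.05]
    - [[0.244,-0.015,-0.035],[0,0,0],0.05]
    - [[0.28,-0.017,-0.035],[0,0,0],0.05]

```text
time: 42.1
position: [562.2, -107.1, 371.9]
ee_rot: [-0.001, 0.728, 0.686, -0.001]
wrist_force: [1.8, 0.4, -7.6]
finger_gap: 54.2
```

Emit:
send_rows:
  commands:
    - [[0.025,-0.002,0],[0,0,0],0.05]
    - [[0.025,-0.002,0],[0,0,0],0.05]
    - [[0.025,-0.002,0],[0,0,0],0.05]
    - [[0.025,-0.002,0],[0,0,0],0.05]
    - [[0.025,-0.002,0],[0,0,0],0.05]
    - [[0.025,-0.002,0],[0,0,0],0.05]
    - [[0.025,-0.002,0],[0,0,0],0.05]
    - [[0.025,-0.002,0],[0,0,0],0.05]

```text
time: 42.77
position: [562.5, -84.9, 373.4]
ee_rot: [-0.0, 0.729, 0.685, -0.0]
wrist_force: [0.7, 0.5, -8.5]
finger_gap: 54.8
```

```bash
python3 - <<'E'
from h import *
r.capture("wrist"); c=cap("wrist","w25"); nestw(c); held(c,35)
go([562.4,-11.3,125],-3.3)
E
```

```text
cap? [ 652.1 -222.6  160. ]
cap? [662.8 -16.3 160. ]
ring (277, 61, 85, 89) [562.5 -10.2] [71.6 71.7]
held dot [324.1 289.6] 455 [562.8 -83.5 228.5] grasp [562.5 -84.5 218.5]
t 42.8667 grasp [562.5 -84.5 218.5] yaw -3.5 F [-0.18 -0.51 -8.52] gap 54.0 q [ 0.4   0.48 -0.49  1.76  0.27  0.97 -0.26]
shift [0.0731, -0.0046, 0.0935] turn [-0.0, -0.0, -0.2]
```

Emit:
send_rows:
  commands:
    - [[0.02,-0.001,0],[0,0,0],0.05]
    - [[0.04,-0.002,0],[0,0,0],0.05]
    - [[0.06,-0.004,0],[0,0,0],0.05]
    - [[0.073,-0.0047,0.01],[0,0,0],0.05]
    - [[0.073,-0.0047,0.03],[0,0,0],0.05]
    - [[0.073,-0.0047,0.05],[0,0,0],0.05]
    - [[0.073,-0.0047,0.07],[0,0,0],0.05]
    - [[0.073,-0.0047,0.09],[0,0,0],0.05]

```text
time: 43.53
position: [562.3, -11.0, 282.9]
ee_rot: [0.0, 0.728, 0.685, 0.0]
wrist_force: [0.3, -0.2, -8.0]
finger_gap: 54.4
```

Emit:
send_rows:
  commands:
    - [[0,0,0.003],[0,0,0],0.05]
    - [[0,0,0.003],[0,0,0],0.05]
    - [[0,0,0.003],[0,0,0],0.05]
    - [[0,0,0.003],[0,0,0],0.05]
    - [[0,0,0.003],[0,0,0],0.05]
    - [[0,0,0.003],[0,0,0],0.05]
    - [[0,0,0.003],[0,0,0],0.05]
    - [[0,0,0.003],[0,0,0],0.05]

```text
time: 44.2
position: [562.3, -11.0, 281.0]
ee_rot: [0.0, 0.728, 0.685, 0.0]
wrist_force: [0.2, 0.4, -8.0]
finger_gap: 54.0
```

```bash
python3 - <<'E'
from h import *
r.capture("wrist"); go([562.3,-11.3,101],-3.3)
E
```

```text
t 44.25 grasp [562.3 -11.  125.8] yaw -3.47 F [ 0.33  0.56 -8.64] gap 54.2 q [ 0.23  0.58 -0.45  1.88  0.35  0.76 -0.47]
shift [-0.0003, 0.0, 0.0248] turn [0.02, -0.0, -0.17]
```

Emit:
send_rows:
  commands:
    - [[0,0,0.004],[0,0,0],0.05]
    - [[0,0,0.008],[0,0,0],0.05]
    - [[0,0,0.012],[0,0,0],0.05]
    - [[0,0,0.016],[0,0,0],0.05]
    - [[0,0,0.02],[0,0,0],0.05]
    - [[0,0,0.024],[0,0,0],0.05]
    - [[0,0,0.024],[0,0,0],0.05]
    - [[0,0,0.024],[0,0,0],0.05]

```text
time: 44.92
position: [562.2, -10.9, 256.2]
ee_rot: [-0.0, 0.728, 0.685, -0.0]
wrist_force: [0.4, 0.2, -7.9]
finger_gap: 54.2
```

```bash
python3 - <<'E'
from h import *
c=cap("wrist","w26"); go([562.3,-11.3,97],-3.3)
E
```

```text
t 44.9667 grasp [562.2 -10.9 101.5] yaw -3.46 F [ 0.72  0.18 -7.25] gap 54.2 q [ 0.22  0.61 -0.43  1.9   0.38  0.71 -0.49]
shift [-0.0004, 0.0001, 0.0045] turn [-0.01, -0.01, -0.16]
```

View pics/w26.png

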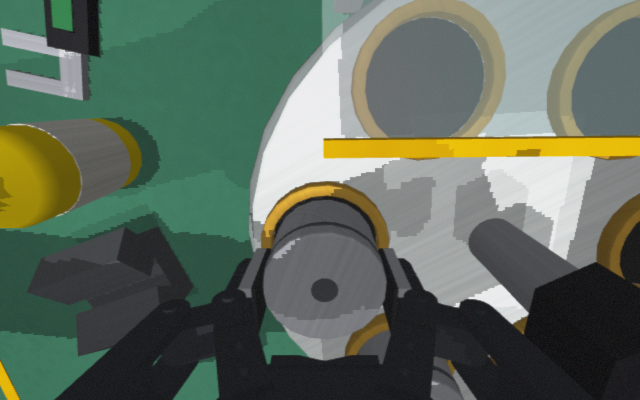

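Emit:
send_rows:
  commands:
    - [[0,0,0.003],[0,0,0],0.05]
    - [[0,0,0.0055],[0,0,0],0.05]
    - [[0,0,0.0055],[0,0,0],0.05]
    - [[0,0,0.0055],[0,0,0],0.05]
    - [[0,0,0.0055],[0,0,0],0.058]
    - [[0,0,0.0055],[0,0,0],0.065]
    - [[0,0,0.0055],[0,0,0],0.067]
    - [[0,0,0.0055],[0,0,0],0.067]

```text
time: 45.63
position: [562.5, -10.9, 251.6]
ee_rot: [0.0, 0.728, 0.685, 0.0]
wrist_force: [0.7, -0.9, 0.2]
finger_gap: 67.3
```

Emit:
send_rows:
  commands:
    - [[0,0,-0.01],[0,0,0],0.067]
    - [[0,0,-0.03],[0,0,0],0.067]
    - [[0,0,-0.05],[0,0,0],0.067]
    - [[0,0,-0.07],[0,0,0],0.067]
    - [[0,0,-0.1],[0,0,0],0.067]
    - [[0,0.03,-0.12],[0,0,0],0.067]
    - [[0,0.06,-0.12],[0,0,0],0.067]
    - [[-0.001,0.1,-0.12],[0,0,0],0.067]

```text
time: 46.3
position: [662.2, -17.8, 374.8]
ee_rot: [0.001, 0.728, 0.686, 0.001]
wrist_force: [1.0, 1.2, -0.1]
finger_gap: 67.2
```

Emit:
send_rows:
  commands:
    - [[0,0,0],[0,0,0],0.067]
    - [[0,0,0],[0,0,0],0.067]
    - [[0,0,0],[0,0,0],0.067]
    - [[0,0,0],[0,0,0],0.067]
    - [[0,0,0],[0,0,0],0.067]
    - [[0,0,0],[0,0,0],0.067]
    - [[0,0,0],[0,0,0],0.067]
    - [[0,0,0],[0,0,0],0.067]

```text
time: 46.97
position: [661.7, -18.0, 371.3]
ee_rot: [0.0, 0.728, 0.685, 0.0]
wrist_force: [-0.5, -0.5, -0.1]
finger_gap: 66.9
```

```bash
python3 - <<'E'
from h import *
dots(105,"w27"); go([662.8,-15.2,149],-3.3)
E
```

```text
dot [201.9 200.7] 174 [562.  -10.4 105. ]
dot [379.5 290.9] 91 [ 706.8 -105.9  105. ]
dot [269.7 292.1] 80 [ 607.  -101.1  105. ]
t 47.0167 grasp [661.8 -18.  216.3] yaw -3.46 F [-0.14  0.4   1.07] gap 66.6 q [ 0.23  0.61 -0.48  1.51  0.3   1.09 -0.37]
shift [0.0029, 0.0008, 0.0673] turn [0.01, 0.01, -0.16]
```

View pics/w27.png

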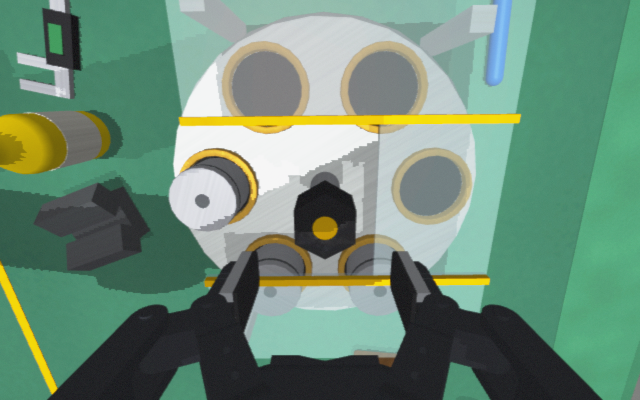

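Third seated. Turn the dial once more.

Emit:
send_rows:
  commands:
    - [[0.003,0,0.02],[0,0,0],0.067]
    - [[0.003,0,0.04],[0,0,0],0.067]
    - [[0.003,0,0.055],[0,0,0],0.067]
    - [[0.003,0,0.067],[0,0,0],0.067]
    - [[0.003,0,0.067],[0,0,0],0.067]
    - [[0.003,0,0.067],[0,0,0],0.067]
    - [[0.003,0,0.067],[0,0,0],0.055]
    - [[0.003,0,0.067],[0,0,0],0.047]

```text
time: 47.68
position: [662.6, -14.9, 305.2]
ee_rot: [0.001, 0.728, 0.685, 0.001]
wrist_force: [-0.3, 0.5, 0.6]
finger_gap: 47.3
```

Emit:
send_rows:
  commands:
    - [[0,0.0005,0.001],[0,0,0],0.036]
    - [[0,0.0005,0.001],[0,0,0],0.03]
    - [[0,0.0005,0.001],[0,0,0],0.03]
    - [[0,0.0005,0.001],[0,0,0],0.03]
    - [[0,0.0005,0.001],[0,0,0],0.03]
    - [[0,0.0005,0.001],[0,0,-5],0.03]
    - [[0,0.0005,0.001],[0,0,-11],0.03]
    - [[0,0.0005,0.001],[0,0,-17],0.03]

```text
time: 48.35
position: [661.9, -14.7, 304.8]
ee_rot: [-0.0, 0.617, 0.787, -0.0]
wrist_force: [-8.8, 0.1, 11.7]
finger_gap: 39.2
```

Emit:
send_rows:
  commands:
    - [[0,0,0],[0,0,-7],0.03]
    - [[0,0,0],[0,0,-14],0.03]
    - [[0,0,0],[0,0,-21],0.03]
    - [[0,0,0],[0,0,-28],0.03]
    - [[0,0,0],[0,0,-35],0.03]
    - [[0,0,0],[0,0,-41],0.03]
    - [[0,0,0],[0,0,-43],0.03]
    - [[0,0,0],[0,0,-43],0.03]

```text
time: 49.02
position: [661.4, -15.2, 304.7]
ee_rot: [-0.001, 0.287, 0.958, -0.001]
wrist_force: [-12.9, -1.2, 15.1]
finger_gap: 39.4
```

Emit:
send_rows:
  commands:
    - [[0,0,0],[0,0,0],0.03]
    - [[0,0,0],[0,0,0],0.03]
    - [[0,0,0],[0,0,0],0.045]
    - [[0,0,0],[0,0,0],0.067]
    - [[0,0,0],[0,0,0],0.067]
    - [[0,0,0],[0,0,0],0.067]
    - [[0,0,-0.02],[0,0,0],0.067]
    - [[0,0,-0.05],[0,0,0],0.067]

```text
time: 49.68
position: [662.1, -15.6, 350.7]
ee_rot: [-0.003, 0.288, 0.958, -0.001]
wrist_force: [0.2, 0.0, 0.9]
finger_gap: 67.1
```

Emit:
send_rows:
  commands:
    - [[0,0,-0.03],[0,0,0],0.067]
    - [[0,0,-0.06],[0,0,0],0.067]
    - [[0.02,-0.02,-0.06],[0,0,0],0.067]
    - [[0.04,-0.05,-0.06],[0,0,0],0.067]
    - [[0.05,-0.08,-0.06],[0,0,0],0.067]
    - [[0.05,-0.12,-0.06],[0,0,0],0.067]
    - [[0.05,-0.16,-0.06],[0,0,0],0.067]
    - [[0.05,-0.2,-0.06],[0,0,0],0.067]

```text
time: 50.35
position: [509.5, -155.2, 413.2]
ee_rot: [0.0, 0.287, 0.958, -0.0]
wrist_force: [0.4, -1.1, 0.8]
finger_gap: 66.8
```

```bash
python3 - <<'E'
from h import *
cap("wrist","w28"); cap("top","top5"); cap("side","s5"); go([662.8,-300,220],-3.3)
im=cv2.imread("pics/s5.png"); cv2.imwrite("pics/s5c.png",cv2.resize(im[130:290,180:400],None,fx=3.5,fy=3.5,interpolation=2))
E
```

```text
t 50.5 grasp [ 509.  -158.2  257.9] yaw 56.15 F [0.11 0.39 0.17] gap 67.1 q [ 0.79  0.45 -0.84  1.78  0.38  1.08  0.79]
shift [-0.2067, -0.0323, 0.038] turn [-0.1, 0.07, 59.45]
```

View pics/top5.png

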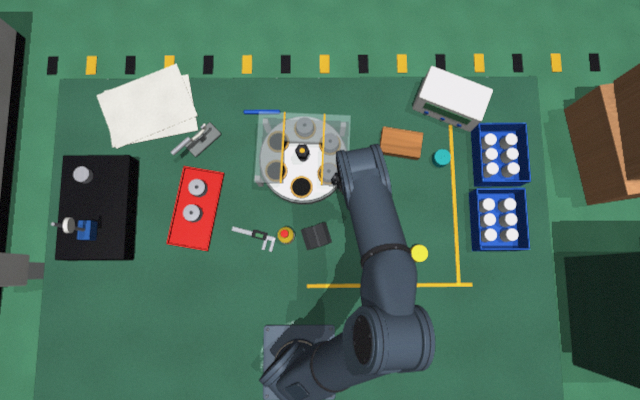

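View pics/s5.png

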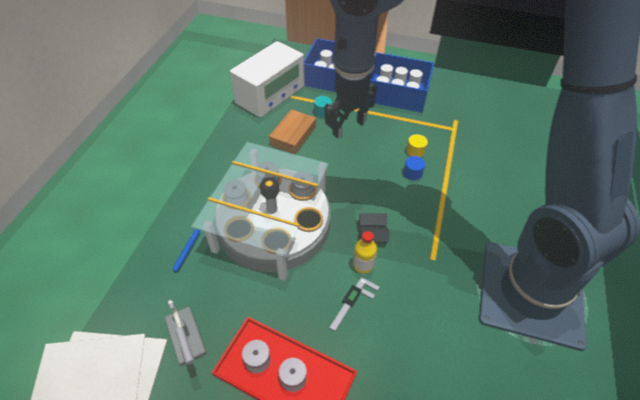

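Emit:
send_rows:
  commands:
    - [[-0.02,-0.02,0],[0,0,0],0.067]
    - [[-0.04,-0.04,0],[0,0,0],0.067]
    - [[-0.06,-0.06,0],[0,0,0],0.067]
    - [[-0.08,-0.08,0],[0,0,0],0.067]
    - [[-0.1,-0.08,0],[0,0,0],0.067]
    - [[-0.12,-0.08,0],[0,0,0],0.067]
    - [[-0.12,-0.08,0],[0,0,0],0.067]
    - [[-0.12,-0.08,0],[0,0,0],0.067]

```text
time: 51.17
position: [567.8, -286.4, 412.5]
ee_rot: [-0.0, 0.287, 0.958, 0.001]
wrist_force: [-0.7, -0.1, -0.0]
finger_gap: 67.0
```

```bash
python3 look.py top6; python3 - <<'E'
from h import *
T=cap("top"); nestw(T); S=cap("side","s6")
hsv=cv2.cvtColor(T["image"],cv2.COLOR_RGB2HSV); m=cv2.inRange(hsv,(10,90,90),(25,255,255))
k,l,st,ce=cv2.connectedComponentsWithStats(m)
i=1+np.argmin(np.hypot(*(ce[1:]-[301.2,186.8]).T)); vv,uu=np.where(l==i)
print("window ring",cv2.minEnclosingCircle(np.array([ray(T,a,b,70)[:2] for a,b in zip(uu,vv)],np.float32)), "start (562.8,-8.4)")
for p in ((302,126),(329,140),(328,172)): print(ray(T,*p,105).round(0))
im=cv2.imread("pics/top6.png")[90:220,230:380]; cv2.imwrite("pics/top6c.png",cv2.resize(im,None,fx=4.5,fy=4.5,interpolation=2))
go([500,-300,250])
# tray frame
a=np.radians(-10.3)
for X in ([568.2,341.4],[482.9,355.8]):
    d=np.array(X)-[503,351]; print("tray xy",d@[np.cos(a),np.sin(a)],d@[-np.sin(a),np.cos(a)])
E
```

```text
top [568.2 341.4  45. ] 211
top [482.9 355.7  45. ] 215
top [382.1  99.5  45. ] 128
window ring ((562.7022705078125, -7.457304954528809), 35.75688934326172) start (562.8,-8.4)
[758. -13. 105.]
[ 710. -101.  105.]
[603. -96. 105.]
t 51.3167 grasp [ 566.7 -285.9  258.2] yaw 56.64 F [-0.67  0.35  0.06] gap 67.1 q [ 0.86  0.6  -0.79  1.52  0.44  1.21  0.98]
shift [0.048, -0.0484, 0.0082] turn [0.01, -0.02, 0.0]
tray xy 65.86580573838393 2.21260806142398
tray xy -20.63433989502269 1.12872365824238
```

View pics/top6c.png

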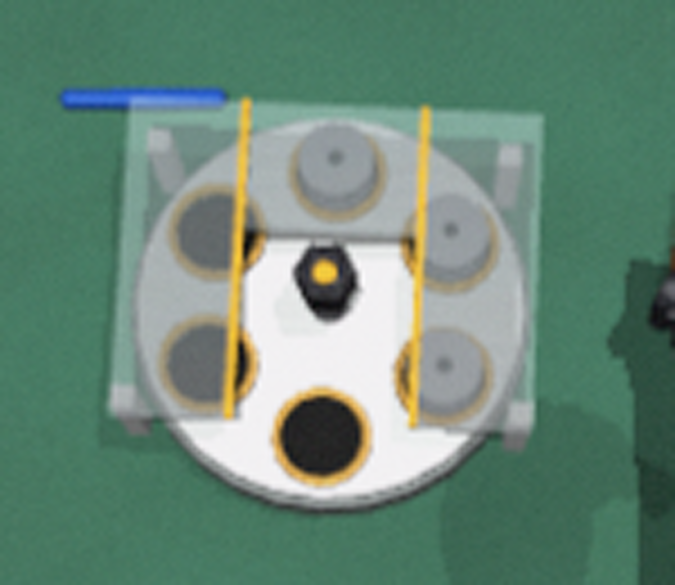

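```bash
python3 -c "
from rig import r
print(r.hand_in())"
```

```text
the job is handed in; nothing more can be done
None
```

The job is handed in at about 51 s of the 210 s allowed; `hand_in` gave no verdict.

I lifted and weighed all five blanks. Three are solid (about 8.6–9.0 N) and each went through the loading window into its own nest, with a 60° turn of the knob after each. Two are cored (about 4 N) and stand in the red tray. One blank had been knocked aside during the run; I found it again in the top view and sorted it with the others.

**Last checks:**
- **Nests:** the top picture shows the three solid blanks upright inside their collars. Just after each was released, the wrist camera put it within about 1 mm of its nest centre.
- **Tray:** the cored blanks stand at about x +66 and −21 mm in the tray, both within 3 mm of its middle line.
- **Window:** an empty nest sits there, about 1 mm from where the nest was at the start.
- **Robot and bench:** the gripper is open and clear of everything. The measuring tools look unmoved; I judged that by eye, not by measurement.

**Disagreement:** the wrist camera read y about 3 mm lower than the top camera throughout. I took both the blank in hand and its nest from the wrist camera, so the offset cancelled. No check failed.

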